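Refit the intake grille of the bench fume extractor

TASK

Put the intake grille back on the open top of the bench fume extractor: lower it level over the centre stud so that the wing nut comes up through the slot in the middle and the grille drops into its recess. Then turn the wing nut clockwise until it is snug, so that it clamps the grille down firmly onto the filter, and let go.

Things in the scene. Friction and masses are not known exactly. Their poses are not given: they have to be found in the camera images.
- extractor: bench fume extractor: grey sheet-metal box on rubber feet, 214 (its x) x 144 (its y) x 68 mm high, does not move. Origin under its centre on the bench, z up. The recess for the grille round its open top is 194 x 124 mm; its floor, a ledge 8 mm wide, is 62 mm above the bench; the rim stands 6 mm above the ledge and has a 3 mm chamfer inside.
- grille_seat (a point): centre of the recess at ledge height, 62 mm above the bench, on the axis of the stud; axes as the extractor's
- cartridge: white pleated filter cartridge in the opening, frame 172 x 102 mm. It sits on springs, about 6 N per mm, and its frame stands 2 mm proud of the ledge until the grille presses it down. Origin at the centre of the frame's top, z up.
- wing_nut: steel wing nut, captive on the stud in the middle of the extractor. Wings 56 mm tip to tip along its y, 11 mm thick along its x, flat sided, from 0 to 28 mm above its origin; the web between them, over the 16 mm hub, up to 19 mm. Origin at the hub's underside on the stud's axis, z up, 10.7 mm above the ledge at the upper stop. Light friction (0.05 N m); stays where left.
- nut_turn (a joint): turn of the wing nut, rad: 0 at its upper stop, wings along the extractor's y; grows clockwise seen from above and lowers the nut 8 mm per turn (1.27 mm per rad). On the laid-in grille the wings touch at about 4.0 and press it onto the sprung filter: about 4 N at 4.6, 7 N at 4.9, 10 N at 5.3, the end of the thread. So about three quarters of a turn, in several grasps.
- grille: plain metal intake grille, about 0.16 kg, flat on the bench: plate 190 (its x) x 120 (its y) x 4 mm with louvre slots and in the middle a slot 24 (x) x 64 mm (y) for the wing nut. Origin at the centre of its underside, z up. A bow handle at either end. Fits the recess either way round, its x along the extractor's x, 2 mm to spare on each side; laid in, its underside is 1.7 mm above the ledge.
- handle_a (a point): middle of the bow handle at the grille's -x end, 82 mm from its centre and 25 mm above its underside. The bar is 10 mm thick (grille's x), 70 mm long (y) and spans 16 to 34 mm above the underside, on a post at each end.
- handle_b (a point): the same point of the like handle at the grille's +x end

How it is judged:
By the outcome, as a careful person would: the job done as asked, in the order asked, and still so for the second after the job is handed in, with the robot touching nothing.
It also fails if it takes over 67 s, if anything falls off the work surface, if the arm or the gripper's body presses on something with over 40 N, if the wrist force passes 120 N, or if a joint passes its speed limit or range.

ROBOT

A 6-joint arm with a two-finger parallel gripper is mounted at the origin on a cart in front of the work surface, level with it; the furniture and walls round the work are solid. World frame = base frame: x ahead of the robot, y to its left, z up, the work surface at z = 0. Lengths are in m, angles in rad, forces in N, time in s.
With the tool pointing down it reaches from about 0.4 to 0.825 m from the base axis. Payload 7 kg.
Tool frame: the origin (TCP) lies on the mounting face of the last link; the fingertips stand 178 mm ahead of it and the grasp point (between the pads) lies 159 mm ahead of it; z points along the fingers, y is the direction in which the jaws open and shut (so a half turn about z gives the same grasp; the last joint's range is limited). The gripper opens to 88 mm and grips with 3 to 60 N. Pads are 19 mm wide; open, the fingers measure 130 mm over their backs; the gripper's body (78 mm by 193 mm) begins 47 mm behind the grasp point.
Start: joints at [-0.869, 0.359, 0.012, 0, -1.224, -0.288], TCP at [0.271, -0.618, 0.405] pointing down, gripper open.
Joint ranges: [-3.07, 3.07], [-1.43, 2.12], [-1.02, 1.25], [-3.03, 1.67], [-3.05, -0], [-3.03, 3.03]. Speed limits (rad/s): [2.39, 2.39, 3.01, 3.14, 3.14, 3.14].

INTERFACE

Orientations are given as [roll, pitch, yaw] about the fixed x, y, z axes, in that order (R = Rz(yaw) Ry(pitch) Rx(roll)).
In Python, from station import * gives the robot as it stands.
- The arm moves only by the tool arm_command, never from a script. Its argument "targets" is a list of rows, each a list of 3 entries, a list of its own where there are three numbers: the turn, a rotation vector about the world's x, y, z in rad, then the shift along the world's x, y, z in mm, then the closure, from 0 (fully open) to 1 (shut). In form: [[[wx, wy, wz], [tx, ty, tz], fingers], ...]. A call has 1 to 8 rows; each row shifts and turns the commanded pose from where the row before left it; what a row does not reach is not made up. A row lasts 1/10 s, in which the tool goes at most 50 mm and 8.59 degrees, less where a joint would pass 70% of its speed; a pose out of reach is approached as far as the arm can. A call with a gripper value outside its range is refused whole. The fingers move at their own pace and stop on an object; "squeeze" is the grip in N (left out, the last holds). Time passes only in rows, so rows that do not move let the fingers close. It gives the time, the measured TCP pose, the force and the opening at its end, in the units of the state.
- get_state(): the state, without advancing time (a new reading comes with each control period).
- grab_frame(name): name is "scene" or "top" or "wrist"; returns (picture, depth): 400x640x3 uint8, red, green, blue; 400x640 float32, m along the optical axis (not along the pixel's ray), 0 where there is no reading.
- camera_params(name): a dict with "mtx" (3x3 intrinsics, pixels), "eye" and "orientation" of the camera in the world. Camera axes: x right, y down, z forward; pixel columns grow to the right and rows downward; lengths in m; the calibration is good to about 2 mm. A picture is of the moment at which its call begins: read the wrist's pose just before it. camera_params takes no time and is no camera call; for the wrist camera it gives the pose at the moment of the call.
- job_done(): hands the job in, once; it reports no verdict.
The state is a dict: "t": time; "q": joint angles; "qd": joint speeds; "joint_efforts": joint torques, N m; "eef_pos": TCP position; "ee_rot": TCP orientation; "force": force on the tool from outside, world axes, zero at the start; "moment": the same for the moment, N m; "width": finger opening in m.
Only numpy, scipy, OpenCV 4.12 (cv2) and the standard library are available. Lean on these libraries where they do the work, as an engineer would, in place of code of your own. Each camera call takes 0.05 s, during which the arm holds its last target.

## Working session

There is one attempt and no reset: what is moved stays moved. The work goes in short steps, Python scripts to look and compute and a tool call to move; the robot and the scene stay as the last step left them, time stands still between calls to the robot, and variables do not carry over. Pictures are saved under pics/ and viewed, and the job is handed in when it is done.

Besides the shell and the picture viewer there is one more tool, called after "Call:" as name(argument=value, ...), one argument or row to a line, values as JSON. arm_command: Moves the arm, as the interface text tells. Its arguments: {"type":"object","properties":{"targets":{"type":"array"},"squeeze":{"type":"number"}},"required":["targets"]}

```bash
ls; mkdir -p pics
python3 - <<'E'
from station import *
import cv2
print(get_state())
for n in ["scene","top","wrist"]:
    p,d=grab_frame(n); cv2.imwrite(f"pics/{n}0.png",p[:,:,::-1]); import numpy as np; np.save(f"pics/{n}0.npy",d)
    print(n,camera_params(n))
E
```

```text
pics
{'t': 0.0, 'q': array([-8.68917007e-01,  3.59395094e-01,  1.10493354e-02, -3.50210091e-04,
       -1.22408892e+00, -2.88099621e-01]), 'qd': array([ 0.00087621, -0.00028573, -0.00161737, -0.00100086,  0.00118946,
       -0.00031062]), 'joint_efforts': array([ 1.86240213e-03, -5.82711303e+01,  2.93054670e+01,  6.99728921e+00,
        6.53704628e-03, -1.62275228e-04]), 'eef_pos': array([ 0.27131937, -0.61785697,  0.40371297]), 'ee_rot': array([ 3.13992828e+00, -1.49901661e-04, -2.72793210e+00]), 'force': array([-0.5979619 , -0.23080138, -0.34401598]), 'moment': array([-0.01208002, -0.0013154 , -0.01795262]), 'width': 0.087384217062972}
scene {'mtx': array([[462.5474382 ,   0.        , 318.6803613 ],
       [  0.        , 462.5474382 , 197.88024115],
       [  0.        ,   0.        ,   1.        ]]), 'eye': array([0.11059007, 0.61522262, 0.58368747]), 'orientation': array([-2.22607448, -0.00537508, -2.51613212])}
top {'mtx': array([[495.53461865,   0.        , 310.40544515],
       [  0.        , 495.53461865, 200.79856525],
       [  0.        ,   0.        ,   1.        ]]), 'eye': array([0.36755526, 0.07129692, 0.91161453]), 'orientation': array([-2.96291236, -0.02142225, -1.56091134])}
wrist {'mtx': array([[280.68154307,   0.        , 318.70154848],
       [  0.        , 280.68154307, 197.71020815],
       [  0.        ,   0.        ,   1.        ]]), 'eye': array([ 0.1940056 , -0.65000023,  0.38271662]), 'orientation': array([ 2.83019581e+00, -4.25491191e-04,  1.98450049e+00])}
```

View pics/scene0.png

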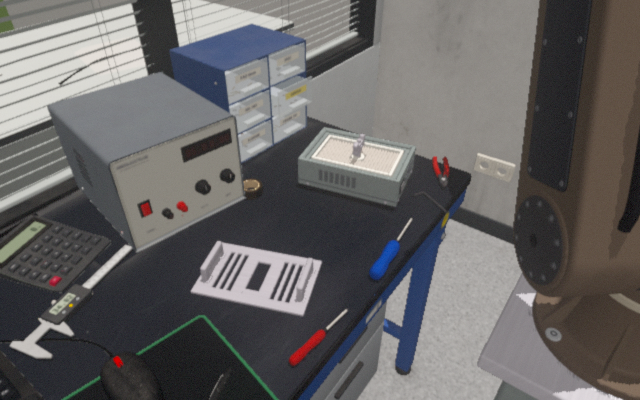

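View pics/top0.png

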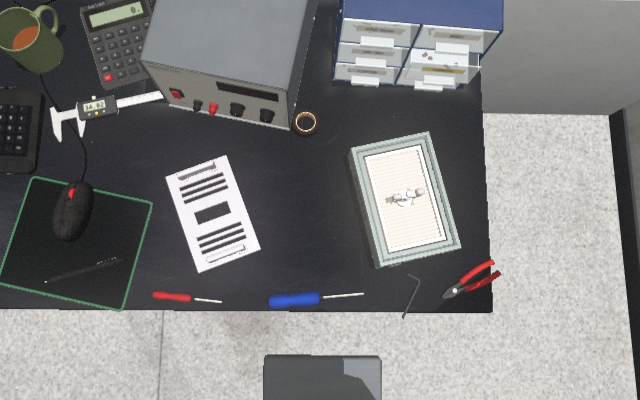

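View pics/wrist0.png

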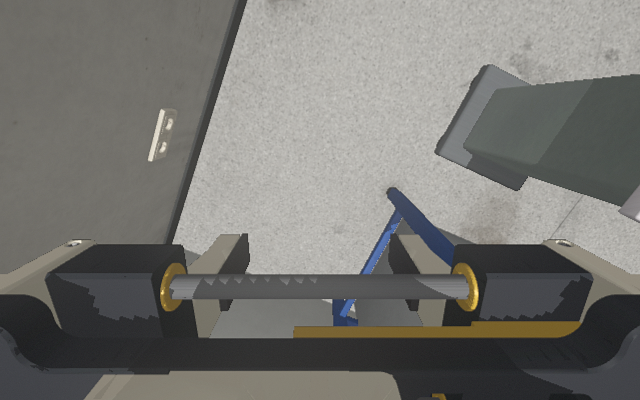

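```bash
cat > h.py <<'E'
from station import *
import cv2, numpy as np
from scipy.spatial.transform import Rotation as Ro
def cam(n,c=None):
    c=c or camera_params(n); return c['mtx'],np.array(c['eye']),Ro.from_euler('xyz',c['orientation']).as_matrix()
def ray(n,px,z,c=None):
    K,e,R=cam(n,c); px=np.atleast_2d(px).astype(float)
    d=np.c_[(px-K[:2,2])/[K[0,0],K[1,1]],np.ones(len(px))]@R.T
    return e+d*((z-e[2])/d[:,2])[:,None]
def proj(n,P,c=None):
    K,e,R=cam(n,c); p=(np.atleast_2d(P)-e)@R; return p[:,:2]/p[:,2:]*[K[0,0],K[1,1]]+K[:2,2]
def cloud(n,d,c=None):
    K,e,R=cam(n,c); v,u=np.mgrid[:d.shape[0],:d.shape[1]]
    p=np.stack([(u-K[0,2])/K[0,0]*d,(v-K[1,2])/K[1,1]*d,d],-1); return p@R.T+e
def tri(obs):
    A=np.zeros((3,3));b=np.zeros(3)
    for n,px,c in obs:
        K,e,R=cam(n,c); d=R@np.array([(px[0]-K[0,2])/K[0,0],(px[1]-K[1,2])/K[1,1],1]); d/=np.linalg.norm(d)
        M=np.eye(3)-np.outer(d,d);A+=M;b+=M@e
    X=np.linalg.solve(A,b)
    return X
E
python3 - <<'E'
from h import *
p=cv2.imread('pics/top0.png');d=np.load('pics/top0.npy')
C=cloud('top',d)
g=p.min(2)
# grille
roi=np.zeros(g.shape,bool);roi[145:280,155:270]=1
m=((g>130)&roi).astype(np.uint8)
m=cv2.morphologyEx(m,cv2.MORPH_OPEN,np.ones((2,2)))
cs,_=cv2.findContours(m,cv2.RETR_EXTERNAL,cv2.CHAIN_APPROX_NONE);c=max(cs,key=cv2.contourArea)
pts=c[:,0]+0.0
for z in (0.004,):
    W=ray('top',pts,z)[:,:2]
    r=cv2.minAreaRect((W*1000).astype(np.float32));print('grille rect mm',r)
print('bench z',np.median(C[270:280,100:250,2]),'plate z',np.median(C[...,2][m>0]))
for (a,b,c_,dd) in [(130,270,345,465)]:
    z=C[a:b,c_:dd,2]; h,e=np.histogram(z,bins=np.arange(-.01,.12,.004));print([(round(x,3),n) for x,n in zip(e,h) if n])
s=(C[...,2]>.055)&(C[...,2]<.075); s[:, :330]=0; s[:125]=0;s[280:]=0
cs,_=cv2.findContours(s.astype(np.uint8),cv2.RETR_EXTERNAL,cv2.CHAIN_APPROX_NONE);c=max(cs,key=cv2.contourArea)
print('box',cv2.minAreaRect((ray('top',c[:,0],.068)[:,:2]*1000).astype(np.float32)))
n=(C[...,2]>.078)&(C[...,2]<.13);n[:,:360]=0;n[:,450:]=0;n[:150]=0;n[250:]=0
print('nut pix',n.sum(),C[n].mean(0),C[n].max(0))
big=cv2.resize(p[120:290,340:470],None,fx=4.5,fy=4.5,interpolation=cv2.INTER_CUBIC)[:600*2]
cv2.imwrite('pics/c1.png',cv2.resize(p[125:275,340:470],None,fx=4,fy=4,interpolation=cv2.INTER_CUBIC))
cv2.imwrite('pics/c2.png',cv2.resize(p[145:280,155:270],None,fx=4,fy=4,interpolation=cv2.INTER_CUBIC))
q=cv2.imread('pics/scene0.png')
cv2.imwrite('pics/c3.png',cv2.resize(q[120:320,190:420],None,fx=3,fy=3,interpolation=cv2.INTER_CUBIC))
E
```

```text
grille rect mm ((505.9619445800781, 232.92584228515625), (191.85777282714844, 121.35591125488281), 21.672555923461914)
bench z 0.0005109003663180123 plate z 0.0038042929768025147
[(np.float64(-0.01), np.int64(2)), (np.float64(-0.006), np.int64(688)), (np.float64(-0.002), np.int64(4791)), (np.float64(0.002), np.int64(626)), (np.float64(0.006), np.int64(25)), (np.float64(0.01), np.int64(13)), (np.float64(0.014), np.int64(94)), (np.float64(0.018), np.int64(105)), (np.float64(0.022), np.int64(32)), (np.float64(0.026), np.int64(32)), (np.float64(0.03), np.int64(52)), (np.float64(0.034), np.int64(53)), (np.float64(0.038), np.int64(75)), (np.float64(0.042), np.int64(114)), (np.float64(0.046), np.int64(107)), (np.float64(0.05), np.int64(410)), (np.float64(0.054), np.int64(2998)), (np.float64(0.058), np.int64(2262)), (np.float64(0.062), np.int64(2100)), (np.float64(0.066), np.int64(1788)), (np.float64(0.07), np.int64(132)), (np.float64(0.074), np.int64(13)), (np.float64(0.078), np.int64(8)), (np.float64(0.082), np.int64(22)), (np.float64(0.086), np.int64(16)), (np.float64(0.09), np.int64(66)), (np.float64(0.094), np.int64(54)), (np.float64(0.098), np.int64(72)), (np.float64(0.102), np.int64(5))]
box ((529.7151489257812, -108.29796600341797), (213.8757781982422, 147.08050537109375), 13.44279956817627)
nut pix 243 [ 0.52892117 -0.10970977  0.09407776] [ 0.53959849 -0.082932    0.1031702 ]
```

```bash
sleep 1
```

```text
(no output)
```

View pics/c1.png

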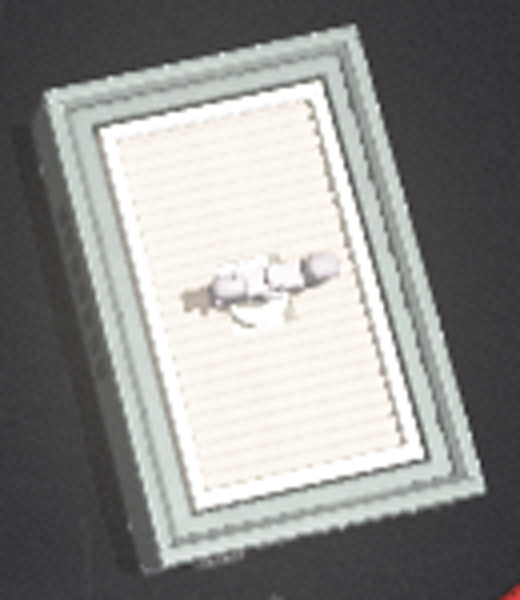

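View pics/c2.png

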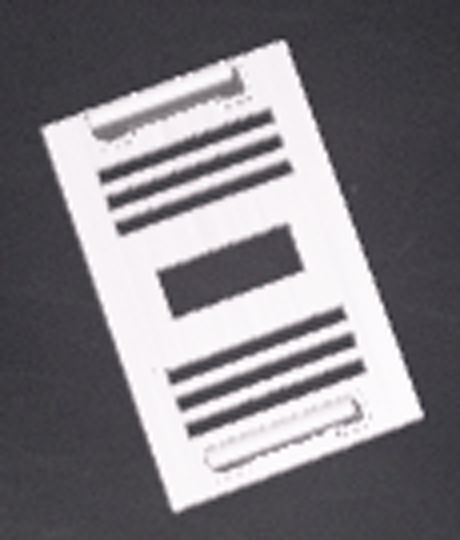

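View pics/c3.png

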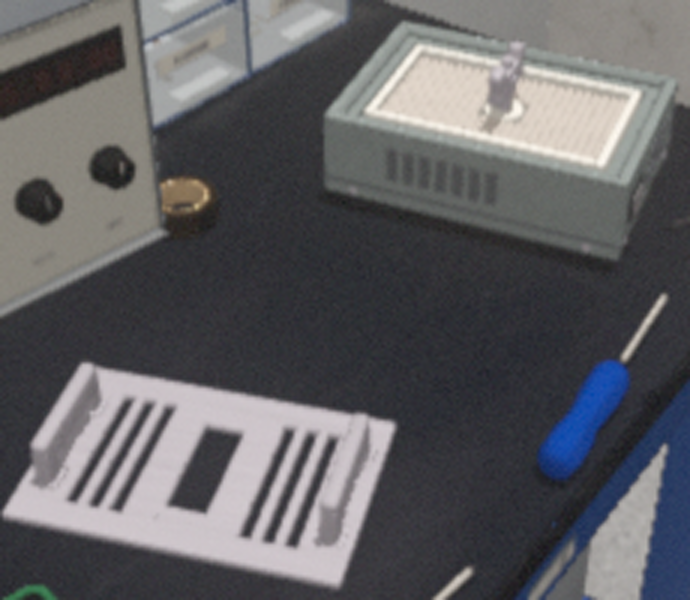

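Call:
arm_command(
  targets=[
    [[0, 0, 0.1], [18, 40, 0], 0],
    [[0, 0, 0.1], [18, 40, 0], 0],
    [[0, 0, 0.1], [18, 40, 0], 0],
    [[0, 0, 0.1], [18, 40, 0], 0],
    [[0, 0, 0.1], [18, 40, 0], 0],
    [[0, 0, 0.1], [18, 40, 0], 0],
    [[0, 0, 0.1], [18, 40, 0], 0],
  ],
)

```text
t: 0.85
eef_pos: [0.3976, -0.3363, 0.4046]
ee_rot: [-3.142, 0.0, -2.024]
force: [0.1, 1.0, 0.2]
width: 0.0876
```

Call:
arm_command(
  targets=[
    [[0, 0, 0.1], [18, 40, 0], 0],
    [[0, 0, 0.1], [18, 40, 0], 0],
    [[0, 0, 0.1], [18, 40, 0], 0],
    [[0, 0, 0.1], [18, 40, 0], 0],
    [[0, 0, 0.1], [18, 40, 0], 0],
    [[0, 0, 0.1], [18, 40, 0], 0],
    [[0, 0, 0.1], [18, 40, 0], 0],
    [[0, 0, 0], [0, 0, 0], 0],
  ],
)

```text
t: 1.65
eef_pos: [0.5251, -0.0543, 0.4043]
ee_rot: [-3.141, 0.0, -1.321]
force: [-0.4, -0.7, -0.5]
width: 0.088
```

```bash
cat > shot.py <<'E'
from h import *
import sys,pickle
n,tag=sys.argv[1:3]
c=camera_params(n);s=get_state();p,d=grab_frame(n)
pickle.dump((c,s,p[:,:,::-1].copy(),d),open(f'pics/{tag}.pkl','wb'))
cv2.imwrite(f'pics/{tag}.png',p[:,:,::-1]);print(s['t'],s['eef_pos'],s['ee_rot'],s['q'],s['force'],s['width'])
E
python3 shot.py wrist w1
```

```text
1.65 [ 0.52507716 -0.05428691  0.40433322] [-3.14127790e+00  1.34442980e-04 -1.32051034e+00] [ 2.68778830e-01  1.16287569e-01 -3.10811492e-01 -1.41311995e-04
 -1.14338008e+00 -1.84343114e-02] [-0.43833995 -0.68460144 -0.49909436] 0.08796631538123546
```

View pics/w1.png

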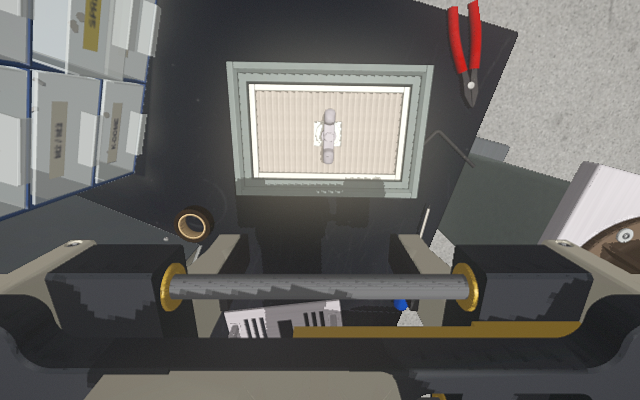

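```bash
cat > ext.py <<'E'
from h import *
import pickle,sys
def rect(W): 
    (cx,cy),(a,b),an=cv2.minAreaRect((W[:,:2]*1000).astype(np.float32))
    if a<b: a,b,an=b,a,an+90
    an=(an+90)%180-90
    return np.round([cx,cy,a,b,an],2)
def linefit(W):
    # refine: fit 4 sides by lines with trimmed points
    r=rect(W);t=np.radians(r[4]);R=np.array([[np.cos(t),np.sin(t)],[-np.sin(t),np.cos(t)]])
    L=(W[:,:2]*1000-r[:2])@R.T; out=[];ang=[]
    for ax,s,h in((0,1,r[2]/2),(0,-1,r[2]/2),(1,1,r[3]/2),(1,-1,r[3]/2)):
        o=1-ax;ho=(r[3] if ax==0 else r[2])/2
        k=(abs(L[:,ax]*s-h)<4)&(abs(L[:,o])<ho-8)
        a=np.polyfit(L[k,o],L[k,ax],1);res=L[k,ax]-np.polyval(a,L[k,o]);kk=abs(res)<2*res.std()+.2
        a=np.polyfit(L[k,o][kk],L[k,ax][kk],1);out.append(a[1]);ang.append(np.degrees(a[0])*(1 if ax==1 else -1))
    c=np.array([(out[0]+out[1])/2,(out[2]+out[3])/2])
    return dict(c=np.round(r[:2]+R.T@c,2),size=np.round([out[0]-out[1],out[2]-out[3]],2),ang=np.round(r[4]+np.array(ang),2))
def big(m):
    cs,_=cv2.findContours(m.astype(np.uint8),cv2.RETR_EXTERNAL,cv2.CHAIN_APPROX_NONE);c=max(cs,key=cv2.contourArea);return cv2.convexHull(c)[:,0]*1.0,c[:,0]*1.0
E
python3 - <<'E'
from ext import *
c,s,p,d=pickle.load(open('pics/w1.pkl','rb'))
g=p.min(2).astype(int)
m=g>175; m[:70]=0;m[200:]=0;m[:,:235]=0;m[:,425:]=0
m=cv2.morphologyEx(m.astype(np.uint8),cv2.MORPH_CLOSE,np.ones((5,5)))
h,k=big(m); print('frame wrist',linefit(ray('w',k,.064,c)))
pt=cv2.imread('pics/top0.png');m=pt.min(2)>190;m[:125]=0;m[275:]=0;m[:,:340]=0;m[:,470:]=0
m=cv2.morphologyEx(m.astype(np.uint8),cv2.MORPH_CLOSE,np.ones((5,5)))
h,k=big(m); print('frame top',linefit(ray('top',k,.064)))
C=cloud('w',d,c)
sl=C[60:205,220:440,2]; mm=(C[...,2]>.058)&(C[...,2]<.08);mm[:50]=0;mm[205:]=0;mm[:,:215]=0;mm[:,445:]=0
h,k=big(mm);print('rim wrist',linefit(ray('w',k,.068,c)))
m=(pt.min(2)>130);m[:145]=0;m[280:]=0;m[:,:155]=0;m[:,270:]=0
h,k=big(m);print('grille top',linefit(ray('top',k,.004)))
n=(C[...,2]>.078)&(C[...,2]<.13);n[:90]=0;n[175:]=0;n[:,:300]=0;n[:,350:]=0
print('nut',n.sum(),C[n].mean(0),C[n].max(0),C[n].min(0),rect(C[n]))
cv2.imwrite('pics/w1c.png',cv2.resize(p[60:205,220:440],None,fx=3.6,fy=3.6,interpolation=cv2.INTER_CUBIC))
E
```

```text
frame wrist {'c': array([ 526.23, -111.83]), 'size': array([180.7, 115.5]), 'ang': array([10.11, 12.24, 14.03, 13.35])}
frame top {'c': array([ 530.25, -110.63]), 'size': array([210.85, 140.77]), 'ang': array([13.61, 13.41, 13.37, 13.47])}
rim wrist {'c': array([ 528.83, -109.  ]), 'size': array([211.3 , 141.82]), 'ang': array([13.43, 13.34, 13.41, 13.41])}
grille top {'c': array([507.75, 234.83]), 'size': array([189.83, 119.47]), 'ang': array([21.76, 21.7 , 21.53, 21.9 ])}
nut 608 [ 0.52913623 -0.10951268  0.09390594] [ 0.53896241 -0.08223688  0.10050615] [ 0.51861735 -0.1356017   0.07806664] [ 528.61 -108.92   53.42   14.74  -75.61]
```

View pics/w1c.png

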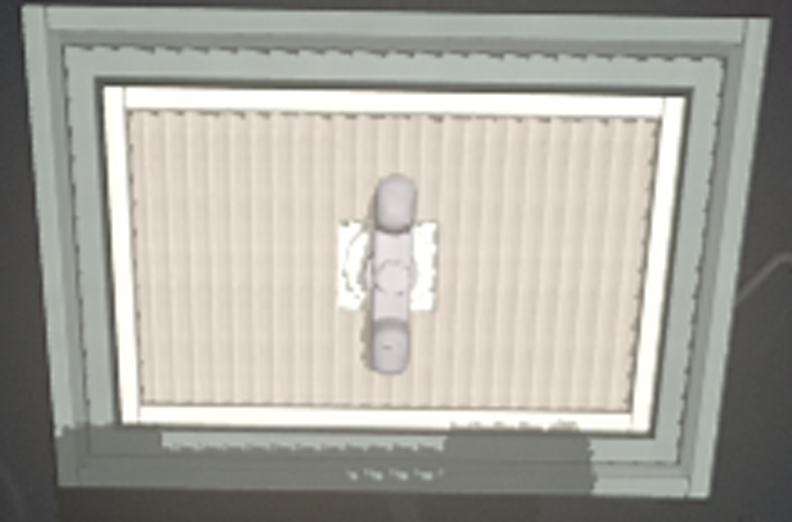

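Run:
```python
from h import *
d=np.load('pics/top0.npy');C=cloud('top',d)
M=C[(C[...,2]>.04)&(d>0)]
M=M[(M[:,0]<1.2)&(M[:,0]>.35)]
for lo in np.arange(-.3,.6,.05):
    k=(M[:,1]>lo)&(M[:,1]<lo+.05)&(M[:,0]>.6)
    if k.sum(): print(round(lo,2),M[k,0].min().round(3),M[k,2].max().round(3))
```

```text
-0.25 0.736 0.229
-0.2 0.6 0.229
-0.15 0.6 0.23
-0.1 0.6 0.23
-0.05 0.6 0.23
-0.0 0.773 0.23
0.05 0.669 0.202
0.1 0.656 0.202
0.15 0.666 0.202
0.2 0.674 0.202
0.25 0.68 0.202
0.3 0.706 0.201
0.5 0.787 0.098
0.55 0.775 0.097
```

Call:
arm_command(
  targets=[
    [[0, 0, 0.016], [-4, 43, -8], 0],
    [[0, 0, 0.016], [-4, 43, -8], 0],
    [[0, 0, 0.016], [-4, 43, -8], 0],
    [[0, 0, 0.016], [-4, 43, -8], 0],
    [[0, 0, 0.016], [-4, 43, -8], 0],
    [[0, 0, 0.016], [-4, 43, -8], 0],
    [[0, 0, 0.016], [-4, 43, -8], 0],
    [[0, 0, 0.016], [0, 43, -8], 0],
  ],
)

```text
t: 2.5
eef_pos: [0.4949, 0.2866, 0.3405]
ee_rot: [3.142, 0.0, -1.201]
force: [0.9, -0.1, 0.3]
width: 0.0877
```

Call:
arm_command(
  targets=[
    [[0, 0, 0], [0, 0, 0], 0],
    [[0, 0, 0], [0, 0, 0], 0],
  ],
)

```text
t: 2.7
eef_pos: [0.4952, 0.286, 0.3399]
ee_rot: [3.14, -0.001, -1.2]
force: [-0.6, -0.6, 0.3]
width: 0.0873
```

```bash
python3 shot.py wrist w2
```

```text
2.7 [0.49524035 0.2859836  0.33994516] [ 3.14003309e+00 -7.54311323e-04 -1.19961796e+00] [ 8.65668324e-01  2.42178313e-01 -3.09405777e-01 -8.93639806e-05
 -1.02094297e+00 -4.94443781e-01] [-0.55426503 -0.58663317  0.30869226] 0.08731358581264385
```

View pics/w2.png

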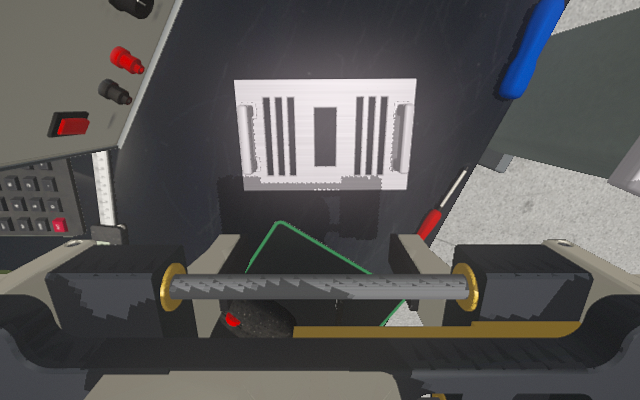

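Run:
```python
from ext import *
c,s,p,d=pickle.load(open('pics/w2.pkl','rb'))
C=cloud('w',d,c)
g=p.min(2)
m=(g>110);m[:70]=0;m[196:]=0;m[:,:228]=0;m[:,422:]=0
h,k=big(m);print('grille wrist z4',linefit(ray('w',k,.004,c)),len(k))
print('plate z',np.median(C[150:175,285:305,2]), 'bench', np.median(C[60:72,260:400,2]))
t=(C[...,2]>.022)&(C[...,2]<.05);t[:70]=0;t[196:]=0
for a,b in((228,300),(360,422)):
    tt=t.copy();tt[:,:a]=0;tt[:,b:]=0
    v,u=np.where(tt);print('bar',tt.sum(),np.median(C[tt],0),rect(C[tt]),(u.min(),u.max(),v.min(),v.max()))
cv2.imwrite('pics/w2c.png',cv2.resize(p[70:200,225:425],None,fx=3.9,fy=3.9,interpolation=cv2.INTER_CUBIC))
```

```text
grille wrist z4 {'c': array([506.46, 235.59]), 'size': array([189.6 , 118.73]), 'ang': array([21.76, 21.69, 21.23, 21.64])} 563
plate z 0.002069449374914739 bench -0.001306425303260389
bar 802 [0.58257857 0.26391852 0.0318957 ] [582.91 266.34  68.77  10.49 -68.24] (np.int64(237), np.int64(253), np.int64(105), np.int64(174))
bar 823 [0.43280118 0.20478799 0.0319356 ] [430.82 206.1   68.79  10.72 -68.58] (np.int64(397), np.int64(413), np.int64(104), np.int64(173))
```

View pics/w2c.png

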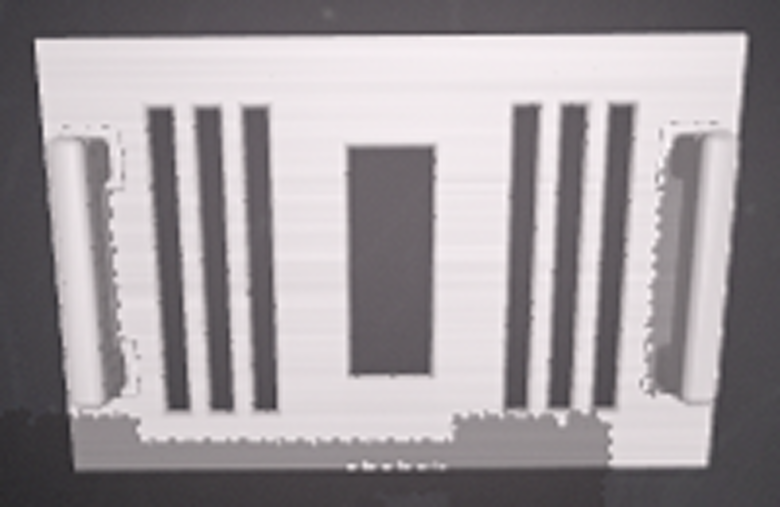

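Call:
arm_command(
  targets=[
    [[0, 0, 0.007], [-16, -20, -20], 0],
    [[0, 0, 0], [-16, -20, -20], 0],
    [[0, 0, 0], [-16, -20, -25], 0],
    [[0, 0, 0], [-16.6, -20, -25], 0],
    [[0, 0, 0], [0, 0, 0], 0],
    [[0, 0, 0], [0, 0, 0], 0],
  ],
)

```text
t: 3.35
eef_pos: [0.4308, 0.2044, 0.2511]
ee_rot: [-3.142, -0.0, -1.195]
force: [0.3, 0.9, 0.8]
width: 0.0879
```

```bash
python3 shot.py wrist w3
python3 - <<'E'
from ext import *
d=np.load('pics/top0.npy');C=cloud('top',d)
for x,y in((430.6,205.8),(582.6,266)):
    k=(np.hypot(C[...,0]*1000-x,C[...,1]*1000-y)<15)&(C[...,2]>.02)
    print(k.sum(),C[k].mean(0),np.median(C[k][:,2]))
E
```

```text
3.35 [0.4308357  0.20444687 0.25105013] [-3.14150993e+00 -2.38477500e-04 -1.19472502e+00] [ 8.57096293e-01  1.98821774e-01 -6.16907031e-01  3.64320382e-04
 -7.55104556e-01 -4.81290280e-01] [0.31055595 0.9276387  0.81744895] 0.08791799897364257
107 [0.43071992 0.20560731 0.03248224] 0.033525646236207574
116 [0.58224671 0.26581511 0.03177472] 0.03290673351695117
```

View pics/w3.png

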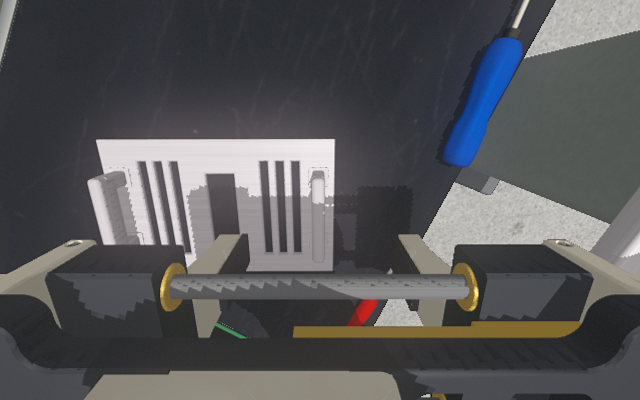

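Call:
arm_command(
  targets=[
    [[0, 0, 0.002], [0, 1, -20], 0],
    [[0, 0, 0], [0, 0, -20], 0],
    [[0, 0, 0], [0, 0, -15], 0],
    [[0, 0, 0], [0, 0, -9], 0],
    [[0, 0, 0], [0, 0, 0], 0],
    [[0, 0, 0], [0, 0, 0], 0.6],
    [[0, 0, 0], [0, 0, 0], 0.8],
    [[0, 0, 0], [0, 0, 0], 1],
  ],
  squeeze=30,
)

```text
t: 4.2
eef_pos: [0.431, 0.2072, 0.1874]
ee_rot: [-3.14, 0.001, -1.191]
force: [0.0, 0.1, 0.9]
width: 0.0694
```

Call:
arm_command(
  targets=[
    [[0, 0, 0], [0, 0, 0], 1],
    [[0, 0, 0], [0, 0, 0], 1],
    [[0, 0, 0], [0, 0, 0], 1],
    [[0, 0, 0], [0, 0, 0], 1],
  ],
  squeeze=60,
)

```text
t: 4.6
eef_pos: [0.4308, 0.207, 0.1867]
ee_rot: [-3.141, 0.0, -1.191]
force: [0.8, -0.2, 0.7]
width: 0.0372
```

Call:
arm_command(
  targets=[
    [[0, 0, 0], [0, 0, 0], 1],
    [[0, 0, 0], [0, 0, 0], 1],
    [[0, 0, 0], [0, 0, 0], 1],
    [[0, 0, 0], [0, 0, 0], 1],
    [[0, 0, 0], [0, 0, 0], 1],
    [[0, 0, 0], [0, 0, 0], 1],
  ],
)

```text
t: 5.2
eef_pos: [0.4307, 0.207, 0.1866]
ee_rot: [3.141, -0.0, -1.191]
force: [-0.2, -0.8, 0.1]
width: 0.0095
```

Call:
arm_command(
  targets=[
    [[0, 0, 0], [0, 0, 5], 1],
    [[0, 0, 0], [0, 0, 10], 1],
    [[0, 0, 0], [0, 0, 20], 1],
    [[0, 0, 0], [0, 0, 25], 1],
    [[0, 0, 0], [0, 0, 30], 1],
    [[0, 0, 0], [0, 0, 30], 1],
    [[0, 0, 0], [0, 0, 20], 1],
    [[0, 0, 0], [0, 0, 0], 1],
  ],
)

```text
t: 6.0
eef_pos: [0.4313, 0.2074, 0.3305]
ee_rot: [-3.136, 0.002, -1.19]
force: [0.3, -0.8, -0.8]
width: 0.0098
```

```bash
python3 shot.py wrist w4;python3 shot.py scene s4
```

```text
6.0 [0.43131883 0.20743047 0.33045638] [-3.13564694e+00  2.31774418e-03 -1.19024130e+00] [ 8.60916609e-01  9.70514141e-02 -5.17502485e-01  8.50910398e-04
 -9.49898755e-01 -4.80861304e-01] [ 0.29426898 -0.82819227 -0.81243903] 0.00978685527554687
6.05 [0.43082232 0.20702695 0.32857834] [-3.13818459e+00  1.80430430e-03 -1.19077486e+00] [ 8.60849437e-01  9.89404328e-02 -5.19913907e-01 -2.88533844e-05
 -9.48085846e-01 -4.80814264e-01] [-0.09471271  0.82600851 -2.02029778] 0.009260174190455942
```

View pics/w4.png

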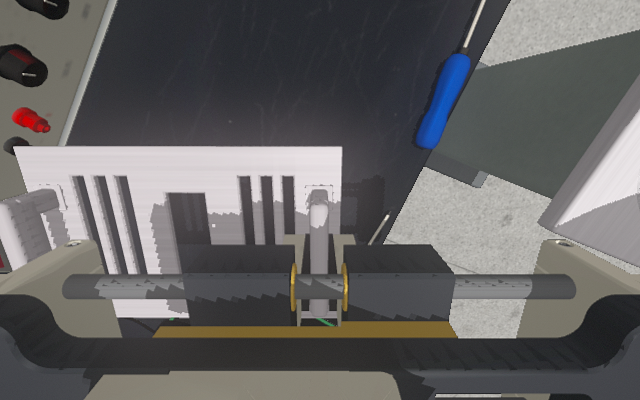

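View pics/s4.png

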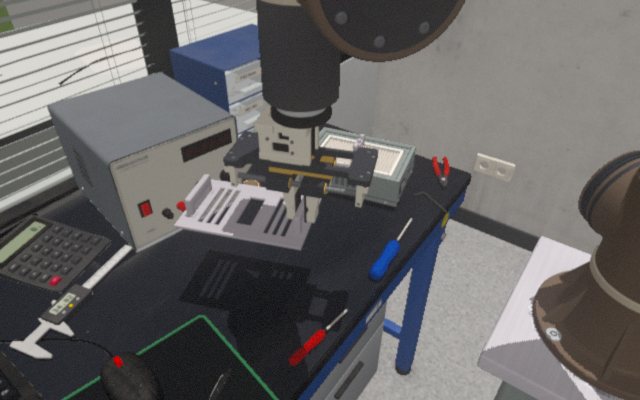

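```bash
cat > held.py <<'E'
from ext import *
def plate(tag,roi):
    c,s,p,d=pickle.load(open(f'pics/{tag}.pkl','rb'))
    C=cloud('w',d,c); v0,v1,u0,u1=roi
    z0=s['eef_pos'][2]-.159-.028+.004
    k=np.zeros(d.shape,bool);k[v0:v1,u0:u1]=1
    k&=(abs(C[...,2]-z0)<.012)&(p.min(2)>100)
    P=C[k];A=np.c_[P[:,:2]-P[:,:2].mean(0),np.ones(len(P))]
    co=np.linalg.lstsq(A,P[:,2],rcond=None)[0]
    t=np.radians(13.4)
    print('n',len(P),'z0',z0,'tilt deg x,y world',np.degrees(co[:2]),'mean z',co[2])
    return c,s,p,d,C,k
if __name__=='__main__':
    import sys
    c,s,p,d,C,k=plate(sys.argv[1],[int(a) for a in sys.argv[2:6]])
E
python3 held.py w4 148 245 20 300; python3 held.py w2 80 175 230 420
python3 - <<'E'
import pickle
E
```

```text
n 20024 z0 0.14745638356569057 tilt deg x,y world [ 0.33020173 -0.05284631] mean z 0.1465410143617742
n 0 z0 0.1569451631171443 tilt deg x,y world [0. 0.] mean z 0.0held.py:8: RuntimeWarning: Mean of empty slice.
  P=C[k];A=np.c_[P[:,:2]-P[:,:2].mean(0),np.ones(len(P))]
  ret = um.true_divide(
```

```bash
cat > edge.py <<'E'
from ext import *
def edges(tag,z,rowcols,colrows,v0,u0,thr=110):
    """-y edge (top of image) over columns, -x edge (right) over rows; returns grille centre"""
    c,s,p,d=pickle.load(open(f'pics/{tag}.pkl','rb')); g=p.min(2).astype(float)
    def sub(a,lo,hi,sgn):
        idx=range(lo,hi-1) if sgn>0 else range(hi-1,lo,-1)
        for i in idx:
            j=i+sgn
            if a[i]<thr<=a[j]: return i+sgn*(thr-a[i])/(a[j]-a[i])
    A=[(u,sub(g[:,u],*v0,1)) for u in range(*rowcols)];B=[(sub(g[v],*u0,-1),v) for v in range(*colrows)]
    A=np.array([a for a in A if a[1]]);B=np.array([b for b in B if b[0]])
    WA=ray('w',A,z,c)[:,:2]*1e3;WB=ray('w',B,z,c)[:,:2]*1e3
    def fit(W):
        for _ in range(4):
            m=W.mean(0);u,sv,vt=np.linalg.svd(W-m);r=(W-m)@vt[1];k=abs(r)<2.5*r.std()+.1;W=W[k]
        return m,vt[0],r.std(),len(W)
    ma,da,ra,na=fit(WA);mb,db,rb,nb=fit(WB)
    if da[0]<0:da=-da
    if db[1]<0:db=-db
    ax=np.degrees(np.arctan2(da[1],da[0]));ay=np.degrees(np.arctan2(db[1],db[0]))-90
    t=np.linalg.solve(np.c_[da,-db],mb-ma);corner=ma+t[0]*da
    th=np.radians(ax);X=np.array([np.cos(th),np.sin(th)]);Y=np.array([-X[1],X[0]])
    ctr=corner+95*X+60*Y
    yaw=s['ee_rot'][2];th2=yaw+np.pi/2;X2=np.array([np.cos(th2),np.sin(th2)]);Y2=np.array([-X2[1],X2[0]])
    h=ctr-82*X-s['eef_pos'][:2]*1e3
    print(tag,'n',na,nb,'res',ra.round(2),rb.round(2),'ang',ax.round(2),ay.round(2),'tool x-ang',np.degrees(th2).round(2),'ctr',ctr.round(2),'handle-tool in tool-grille axes',(h@X2).round(2),(h@Y2).round(2))
if __name__=='__main__':
    edges('w4',.1465,(40,330),(155,235),(125,170),(330,360))
    edges('w2',.004,(245,405),(85,175),(72,90),(400,425))
E
python3 edge.py
```

```text
w4 n 283 80 res 0.04 0.12 ang 21.79 21.07 tool x-ang 21.8 ctr [507.89 237.25] handle-tool in tool-grille axes 0.17 -0.74
w2 n 160 87 res 0.11 0.2 ang 21.64 22.03 tool x-ang 21.27 ctr [506.39 235.58] handle-tool in tool-grille axes -89.89 -51.55
```

Call:
arm_command(
  targets=[
    [[0, 0, -0.01], [1, -8, 0], 1],
    [[0, 0, -0.01], [2, -18, 0], 1],
    [[0, 0, -0.015], [2, -30, 0], 1],
    [[0, 0, -0.015], [2, -40, 0], 1],
    [[0, 0, -0.015], [2, -40, 0], 1],
    [[0, 0, -0.015], [2, -40, 0], 1],
    [[0, 0, -0.015], [2, -40, 0], 1],
    [[0, 0, -0.015], [2, -40, 0], 1],
  ],
)

```text
t: 6.9
eef_pos: [0.4449, -0.0511, 0.3257]
ee_rot: [3.139, -0.0, -1.302]
force: [1.2, -0.0, -1.1]
width: 0.0097
```

Call:
arm_command(
  targets=[
    [[0, 0, -0.015], [2, -36, 0], 1],
    [[0, 0, -0.015], [1, -24, 0], 1],
    [[0, 0, -0.006], [0, -12, 0], 1],
    [[0, 0, 0], [0, -6, 0], 1],
    [[0, 0, 0], [0, 0, 0], 1],
    [[0, 0, 0], [0, 0, 0], 1],
    [[0, 0, 0], [0, 0, 0], 1],
  ],
)

```text
t: 7.6
eef_pos: [0.4489, -0.1263, 0.3266]
ee_rot: [3.142, 0.0, -1.336]
force: [-1.6, 1.0, -1.1]
width: 0.0097
```

```bash
python3 shot.py wrist w5; python3 shot.py top t5
```

```text
7.6 [ 0.44885185 -0.12625235  0.32664013] [ 3.14157976e+00  6.28153014e-05 -1.33552259e+00] [ 1.49711632e-01  8.22520279e-02 -5.44137371e-01 -7.58903693e-05
 -9.44425147e-01  8.56065913e-02] [-1.5828945   0.98033812 -1.13446629] 0.009725952756826195
7.65 [ 0.44884739 -0.12625477  0.32669779] [-3.14142989e+00  5.70867667e-05 -1.33541809e+00] [ 1.49703171e-01  8.21261810e-02 -5.44121499e-01 -8.73989592e-05
 -9.44391363e-01  8.57262885e-02] [ 0.74736419 -0.2434292  -1.17019273] 0.00990491254116687
```

View pics/w5.png

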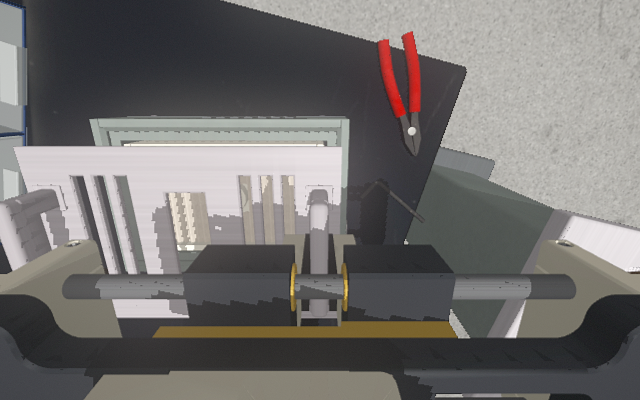

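View pics/t5.png

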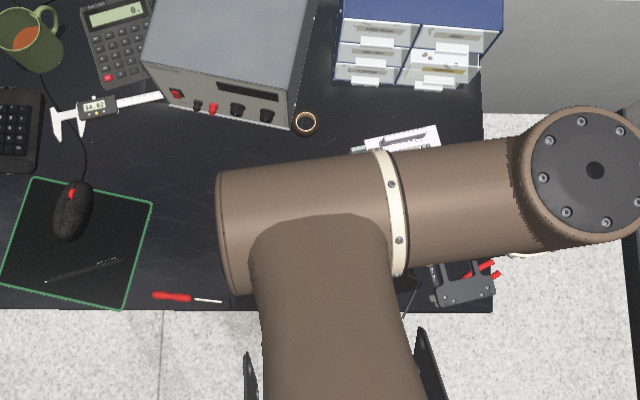

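```bash
cat > rel.py <<'E'
from ext import *
from edge import edges
import sys
def linepix(p,pts_fn): pass
def box(tag,z,cols,vr,rows,ur,thr=70):
    c,s,p,d=pickle.load(open(f'pics/{tag}.pkl','rb')); g=cv2.GaussianBlur(p,(3,3),0)[:,:,1].astype(float)
    A=[];B=[]
    for u in range(*cols):
        a=np.diff(g[vr[0]:vr[1],u]);
        i=np.where((g[vr[0]:vr[1]-1,u]<thr)&(g[vr[0]+1:vr[1],u]>=thr))[0]
        if len(i): v=vr[0]+i[0];A.append((u,v+(thr-g[v,u])/(g[v+1,u]-g[v,u])))
    for v in range(*rows):
        i=np.where((g[v,ur[0]:ur[1]-1]>=thr)&(g[v,ur[0]+1:ur[1]]<thr))[0]
        if len(i): u=ur[0]+i[-1];B.append((u+(g[v,u]-thr)/(g[v,u]-g[v,u+1]),v))
    A=ray('w',A,z,c)[:,:2]*1e3;B=ray('w',B,z,c)[:,:2]*1e3
    def fit(W):
        for _ in range(4):
            m=W.mean(0);u,sv,vt=np.linalg.svd(W-m);r=(W-m)@vt[1];k=abs(r)<2.5*r.std()+.1;W=W[k]
        return m,vt[0],r.std(),len(W)
    ma,da,ra,na=fit(A);mb,db,rb,nb=fit(B)
    if da[0]<0:da=-da
    if db[1]<0:db=-db
    ax=np.degrees(np.arctan2(da[1],da[0]));ay=np.degrees(np.arctan2(db[1],db[0]))-90
    t=np.linalg.solve(np.c_[da,-db],mb-ma);corner=ma+t[0]*da
    th=np.radians(13.4);X=np.array([np.cos(th),np.sin(th)]);Y=np.array([-X[1],X[0]])
    print('box ang',ax.round(2),ay.round(2),'res',ra,rb,na,nb,'ctr',(corner+107*X+72*Y).round(2))
box('w5',.068,(115,335),(105,135),(128,200),(335,365))
edges('w5',.1434,(40,330),(155,235),(135,165),(325,348),150)
c,s,p,d=pickle.load(open('pics/w5.pkl','rb'))
print(p[110:125,200,1],p[150,338:360,1],p[140:152,200,:].min(1),p[190,330:356].min(1))
E
python3 rel.py; python3 held.py w5 150 240 20 300
```

```text
box ang 14.23 16.28 res 2.493420634038393 4.378562675215565 102 33 ctr [ 526.45 -117.22]
w5 n 112 54 res 0.58 1.51 ang 15.42 -12.0 tool x-ang 13.48 ctr [ 511.21 -115.32] handle-tool in tool-grille axes -18.76 -6.69
[ 74  73  76  76  76  73 125 117 103 176 186 184 181 180 179] [223 223 224 218 191 184 185 186 186 189 129  79  76  76  75  76  73  74
  73  73  71  71] [159 161 162 159 236 239 176 201 210 210 212 213] [216 221 165 216 224 222 222 221 221 223 210 144 117 120 119 119 119  85
  70  69  68  69  70  68  68  67]
n 19007 z0 0.1436401282422401 tilt deg x,y world [ 0.07518176 -0.21355817] mean z 0.1423215822910308
```

Run:
```python
from ext import *
import rel
print('---')
rel.box('w5',.068,(130,335),(105,130),(132,200),(335,365),100)
rel.box('w5',.068,(130,335),(105,130),(132,170),(340,365),120)
c,s,p,d=pickle.load(open('pics/w1.pkl','rb'))
rel.box('w1',.068,(240,420),(50,80),(80,180),(405,440),100)
# grille by depth mask in w5 and w4
for tag in('w4','w5'):
    c,s,p,d=pickle.load(open(f'pics/{tag}.pkl','rb'));C=cloud('w',d,c)
    z=s['eef_pos'][2]-.159-.028+.004-.001
    m=(C[...,2]>z-.015)
    u=np.arange(40,330);A=np.array([(x,np.where(m[120:200,x])[0][0]+120-.5) for x in u])
    v=np.arange(165,230);B=np.array([(np.where(m[y,300:365])[0][-1]+300+.5,y) for y in v])
    P=pickle
    from edge import edges
    def fit(W):
        for _ in range(4):
            mm=W.mean(0);_,_,vt=np.linalg.svd(W-mm);r=(W-mm)@vt[1];W=W[abs(r)<2.5*r.std()+.1]
        return mm,vt[0]
    ma,da=fit(ray('w',A,z,c)[:,:2]*1e3);mb,db=fit(ray('w',B,z,c)[:,:2]*1e3)
    da*=np.sign(da[0]);db*=np.sign(db[1])
    t=np.linalg.solve(np.c_[da,-db],mb-ma);cor=ma+t[0]*da;X=da;Y=np.array([-X[1],X[0]])
    print(tag,np.degrees(np.arctan2(da[1],da[0])),np.degrees(np.arctan2(db[1],db[0]))-90,'ctr',cor+95*X+60*Y)
```

```text
box ang 14.23 16.28 res 2.493420634038393 4.378562675215565 102 33 ctr [ 526.45 -117.22]
w5 n 112 54 res 0.58 1.51 ang 15.42 -12.0 tool x-ang 13.48 ctr [ 511.21 -115.32] handle-tool in tool-grille axes -18.76 -6.69
[ 74  73  76  76  76  73 125 117 103 176 186 184 181 180 179] [223 223 224 218 191 184 185 186 186 189 129  79  76  76  75  76  73  74
  73  73  71  71] [159 161 162 159 236 239 176 201 210 210 212 213] [216 221 165 216 224 222 222 221 221 223 210 144 117 120 119 119 119  85
  70  69  68  69  70  68  68  67]
---
box ang 13.4 12.76 res 0.4413710058626135 0.23990209510419563 205 68 ctr [ 528.34 -110.78]
box ang 13.56 13.56 res 0.3718642022654443 0.06543433981236758 201 38 ctr [ 528.92 -109.68]
box ang 13.41 13.54 res 0.1360740893544392 0.09574846147842304 180 96 ctr [ 528.38 -109.09]
w4 21.842844479138407 21.901597909149245 ctr [508.56383639 237.57438431]
w5 13.477663381735931 13.553451397084032 ctr [ 528.51687779 -108.35998521]
```

Call:
arm_command(
  targets=[
    [[0, 0, -0.001], [0, -1, -8], 1],
    [[0, 0, 0], [0, 0, -14], 1],
    [[0, 0, 0], [0, 0, -14], 1],
    [[0, 0, 0], [0, 0, -12], 1],
    [[0, 0, 0], [0, 0, -9], 1],
    [[0, 0, 0], [0, 0, -6], 1],
    [[0, 0, 0], [0, 0, -2], 1],
    [[0, 0, 0], [0, 0, 0], 1],
  ],
)

```text
t: 8.5
eef_pos: [0.4489, -0.128, 0.2616]
ee_rot: [3.141, -0.0, -1.338]
force: [0.0, 0.0, -0.8]
width: 0.0096
```

```bash
python3 shot.py wrist w6; python3 shot.py scene s6
python3 - <<'E'
import cv2
q=cv2.imread('pics/s6.png');cv2.imwrite('pics/s6c.png',cv2.resize(q[90:240,260:460],None,fx=4,fy=4,interpolation=cv2.INTER_CUBIC))
E
```

```text
8.5 [ 0.44885557 -0.1279953   0.26156899] [ 3.14134893e+00 -4.41677346e-05 -1.33768231e+00] [ 1.45715999e-01  1.67682191e-01 -6.25832641e-01  9.30459782e-05
 -7.77520435e-01  8.73316929e-02] [ 0.03148939  0.02007031 -0.78396261] 0.009587509274499606
8.55 [ 0.44898267 -0.12799421  0.26187218] [-3.14127490e+00 -1.31930514e-04 -1.33763410e+00] [ 1.45693211e-01  1.67263556e-01 -6.25470926e-01  1.47745453e-04
 -7.77733786e-01  8.73637843e-02] [ 0.09926175  0.03393368 -0.71080365] 0.00956745327219061
```

View pics/w6.png

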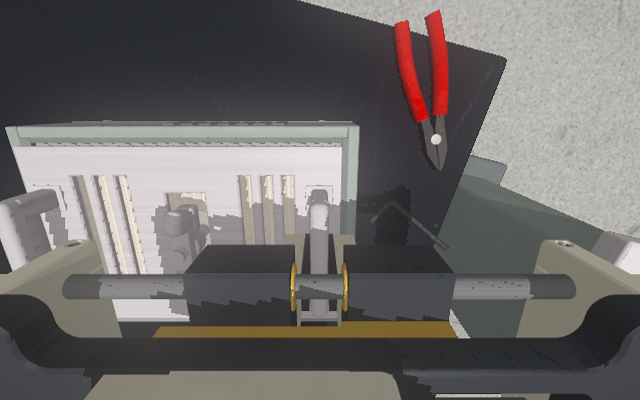

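View pics/s6c.png

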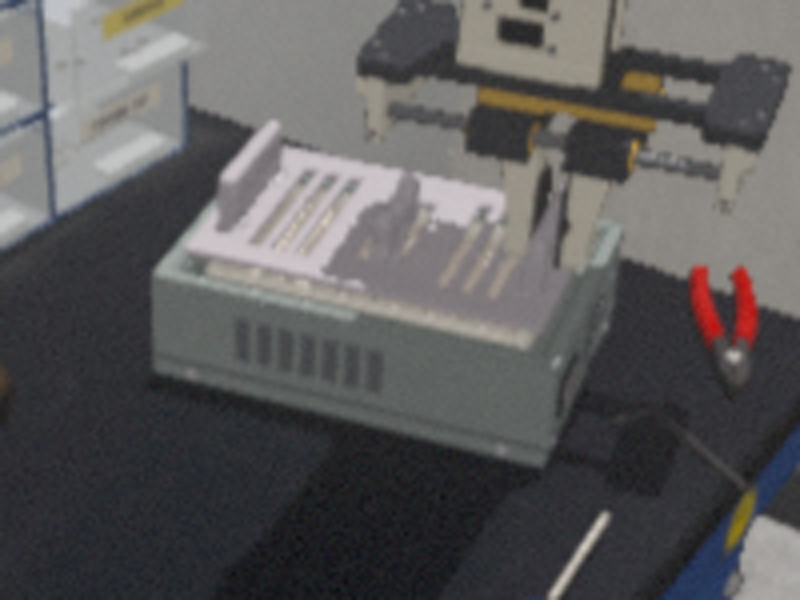

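```bash
sed -i '/^box(/,$d' rel.py
cat > chk.py <<'E'
from ext import *
import rel,sys
from edge import edges
tag=sys.argv[1];zt=float(sys.argv[2])
c,s,p,d=pickle.load(open(f'pics/{tag}.pkl','rb'))
print(p[110:160:1,160].min(1),p[170,335:370].min(1))
cv2.imwrite(f'pics/{tag}c.png',cv2.resize(p[110:240,5:365],None,fx=2.2,fy=4,interpolation=cv2.INTER_CUBIC))
E
python3 chk.py w6 .0745
```

```text
[ 64  65  66  65  67  66  67  68  68  68  65 114 115 107 106 103 141 170
 176 175 173 173 172 172 171 172 172 153 146 140 140 140 153 172 176 131
 144 205 210 209 209 212 214 216 215 213 211 211 212 213] [221 221 221 221 221 226 169 146 150 149 150 150 152 178 181 179 180 180
 179 178 178 181 144  88  72  75  73  72  72  72  72  71  70  72  70]
```

View pics/w6c.png

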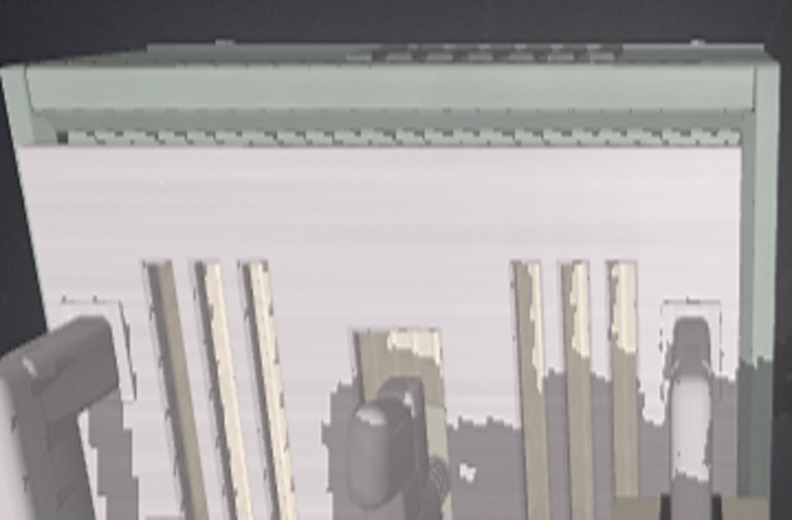

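```bash
cat >> chk.py <<'E'
from scipy import stats
g=p.min(2).astype(float)
def cross(a,thr,up,last=False):
    i=np.where((a[:-1]<thr)&(a[1:]>=thr))[0] if up else np.where((a[:-1]>=thr)&(a[1:]<thr))[0]
    if not len(i): return None
    i=i[-1] if last else i[0]; return i+(thr-a[i])/(a[i+1]-a[i])
th=np.radians(13.45);X=np.array([np.cos(th),np.sin(th)]);Y=np.array([-X[1],X[0]])
def meas(pts,z,n):
    W=ray('w',pts,z,c)[:,:2]*1e3; v=W@n; t=W@(Y if n is X else X)
    k=abs(v-np.median(v))<3; f=np.polyfit(t[k],v[k],1); r=v[k]-np.polyval(f,t[k]); kk=abs(r)<2*r.std()+.1
    f=np.polyfit(t[k][kk]-np.median(t),v[k][kk],1)
    return round(f[1],2),round(np.degrees(f[0])*(1 if n is Y else -1)+13.45,2),kk.sum(),round(r.std(),2)
U=range(60,320);V=range(150,200)
def col(u,lo,hi,thr,last=False):
    x=cross(g[lo:hi,u],thr,True,last); return None if x is None else (u,lo+x)
def row(v,lo,hi,thr):
    x=cross(g[v,lo:hi],thr,False,True); return None if x is None else (lo+x,v)
F=lambda L:np.array([a for a in L if a])
by=meas(F([col(u,115,140,158) for u in U]),.068,Y);gy=meas(F([col(u,138,160,190,True) for u in U]),zt,Y)
bx=meas(F([row(v,345,370,125) for v in V]),.068,X);gx=meas(F([row(v,330,350,195) for v in V]),zt,X)
print('box -y',by,'grille -y',gy,'box -x',bx,'grille -x',gx)
print('gap y (want 12)',round(gy[0]-by[0],2),' gap x (want 12)',round(gx[0]-bx[0],2))
E
python3 chk.py w6 .0786|tail -2;python3 chk.py w6 .0775|tail -1
```

```text
box -y (np.float64(-300.22), np.float64(13.5), np.int64(260), np.float64(0.08)) grille -y (np.float64(-289.66), np.float64(13.36), np.int64(260), np.float64(0.04)) box -x (np.float64(382.13), np.float64(13.5), np.int64(50), np.float64(0.07)) grille -x (np.float64(393.36), np.float64(13.44), np.int64(50), np.float64(0.07))
gap y (want 12) 10.56  gap x (want 12) 11.23
gap y (want 12) 10.7  gap x (want 12) 11.14
```

Call:
arm_command(
  targets=[
    [[0, 0, 0], [0.5, 1.5, 0], 1],
    [[0, 0, 0], [0, 0, -2], 1],
    [[0, 0, 0], [0, 0, -2], 1],
    [[0, 0, 0], [0, 0, -2], 1],
    [[0, 0, 0], [0, 0, 0], 1],
    [[0, 0, 0], [0, 0, 0], 1],
  ],
)

```text
t: 9.2
eef_pos: [0.4493, -0.1265, 0.2556]
ee_rot: [3.141, -0.0, -1.338]
force: [1.0, -0.7, -1.3]
width: 0.0094
```

```bash
python3 shot.py wrist w7; python3 chk.py w7 .0715|tail -2
```

```text
9.2 [ 0.44928842 -0.12652061  0.25556647] [ 3.14135844e+00 -7.59963179e-06 -1.33776403e+00] [ 1.48976814e-01  1.76572659e-01 -6.32690109e-01  3.94618193e-05
 -7.61766308e-01  8.40269200e-02] [ 0.96039309 -0.69994062 -1.3244055 ] 0.009446592007057174
box -y (np.float64(-300.17), np.float64(13.38), np.int64(255), np.float64(0.02)) grille -y (np.float64(-288.2), np.float64(13.35), np.int64(260), np.float64(0.04)) box -x (np.float64(382.14), np.float64(13.35), np.int64(50), np.float64(0.06)) grille -x (np.float64(393.66), np.float64(13.09), np.int64(50), np.float64(0.1))
gap y (want 12) 11.97  gap x (want 12) 11.52
```

View pics/w7c.png

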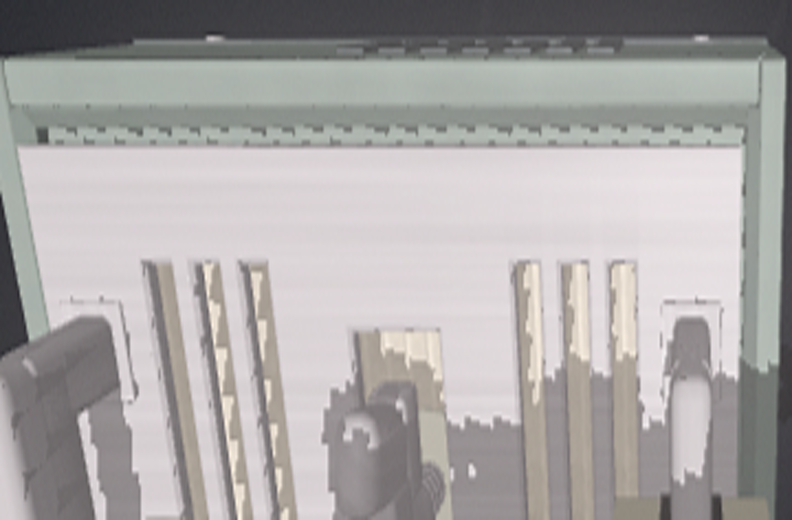

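Gaps near 12 mm both ways. Adding 0.5 mm in x and lowering into the recess.

Call:
arm_command(
  targets=[
    [[0, 0, 0], [0.4, 0.1, -1], 1],
    [[0, 0, 0], [0, 0, -1], 1],
    [[0, 0, 0], [0, 0, -1], 1],
    [[0, 0, 0], [0, 0, -1], 1],
    [[0, 0, 0], [0, 0, -0.7], 1],
    [[0, 0, 0], [0, 0, 0], 1],
    [[0, 0, 0], [0, 0, 0], 1],
  ],
)

```text
t: 9.95
eef_pos: [0.4497, -0.1264, 0.251]
ee_rot: [3.142, 0.0, -1.338]
force: [-0.2, 0.1, -0.6]
width: 0.0098
```

```bash
python3 shot.py wrist w8; python3 chk.py w8 .0677|tail -2;  python3 shot.py scene s8
python3 - <<'E'
import cv2
q=cv2.imread('pics/s8.png');cv2.imwrite('pics/s8c.png',cv2.resize(q[90:240,260:460],None,fx=4,fy=4,interpolation=cv2.INTER_CUBIC))
E
```

```text
9.95 [ 0.44968057 -0.12642423  0.25096286] [ 3.14156947e+00  1.01965310e-05 -1.33783371e+00] [ 1.49047289e-01  1.83982086e-01 -6.37226968e-01 -1.20603669e-05
 -7.49611231e-01  8.39241599e-02] [-0.19439939  0.08871552 -0.56218476] 0.009776634292721343
box -y (np.float64(-300.15), np.float64(13.47), np.int64(249), np.float64(0.06)) grille -y (np.float64(-288.29), np.float64(13.37), np.int64(260), np.float64(0.03)) box -x (np.float64(382.15), np.float64(13.4), np.int64(50), np.float64(0.06)) grille -x (np.float64(394.21), np.float64(13.07), np.int64(50), np.float64(0.06))
gap y (want 12) 11.86  gap x (want 12) 12.06
10.0 [ 0.4496831  -0.12641689  0.25097399] [ 3.14157041e+00 -5.04829319e-06 -1.33778491e+00] [ 1.49070539e-01  1.83963371e-01 -6.37226114e-01  1.01195274e-05
 -7.49628579e-01  8.39334674e-02] [-0.20725325  0.15107665 -2.20378205] 0.009373840073622783
```

View pics/w8c.png

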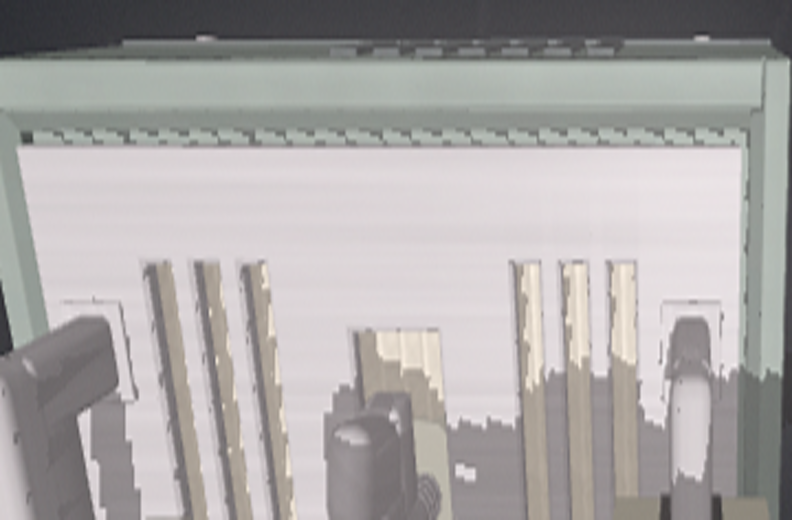

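View pics/s8c.png

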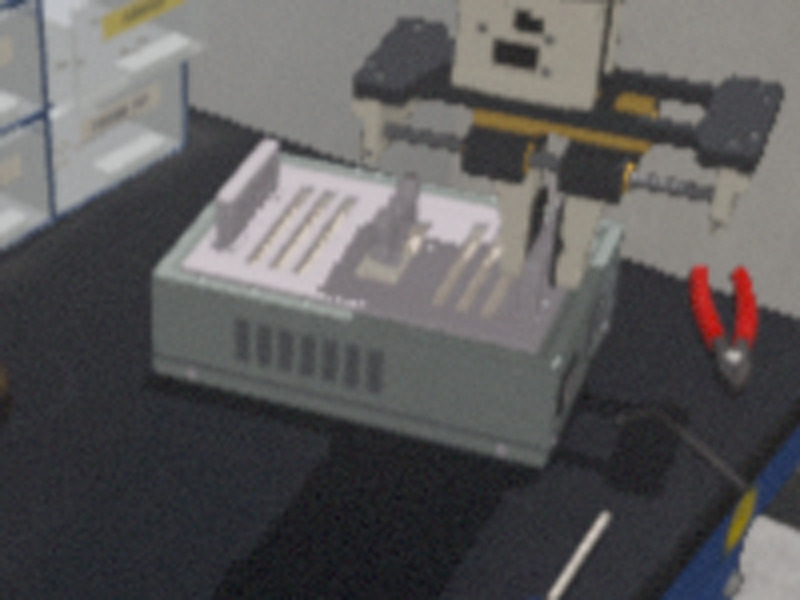

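Call:
arm_command(
  targets=[
    [[0, 0, 0], [0, 0, -0.5], 1],
    [[0, 0, 0], [0, 0, -0.5], 1],
    [[0, 0, 0], [0, 0, 0], 1],
    [[0, 0, 0], [0, 0, 0], 1],
  ],
)

```text
t: 10.45
eef_pos: [0.4497, -0.1264, 0.2501]
ee_rot: [-3.141, -0.0, -1.338]
force: [-1.2, 0.5, 1.5]
width: 0.0096
```

Call:
arm_command(
  targets=[
    [[0, 0, 0], [0, 0, 0], 0.9],
    [[0, 0, 0], [0, 0, 0], 0.75],
    [[0, 0, 0], [0, 0, 0], 0.65],
    [[0, 0, 0], [0, 0, 0], 0.6],
    [[0, 0, 0], [0, 0, 0], 0.6],
    [[0, 0, 0], [0, 0, 0], 0.6],
  ],
)

```text
t: 11.05
eef_pos: [0.4497, -0.1264, 0.25]
ee_rot: [-3.142, -0.0, -1.338]
force: [0.5, 1.2, -0.3]
width: 0.0346
```

Call:
arm_command(
  targets=[
    [[0, 0, 0], [0, 0, 5], 0.6],
    [[0, 0, 0], [0, 0, 20], 0.6],
    [[0, 0, 0], [0, 0, 40], 0.6],
    [[0, 0, 0], [0, 10, 30], 0.4],
    [[0, 0, 0], [30, 20, 30], 0.4],
    [[0, 0, 0], [40, 25, 10], 0.4],
    [[0, 0, 0], [10, 15, 0], 0.4],
    [[0, 0, 0], [0, 0, 0], 0.4],
  ],
)

```text
t: 11.85
eef_pos: [0.5309, -0.0549, 0.3849]
ee_rot: [-3.142, 0.0, -1.336]
force: [-1.2, 0.3, -0.7]
width: 0.0525
```

Call:
arm_command(
  targets=[
    [[0, 0, 0], [0, 0, 0], 0.4],
    [[0, 0, 0], [0, 0, 0], 0.4],
  ],
)

```text
t: 12.05
eef_pos: [0.5289, -0.0569, 0.3846]
ee_rot: [3.14, 0.0, -1.338]
force: [-0.1, 0.3, -0.0]
width: 0.0525
```

```bash
python3 shot.py wrist w9
```

```text
12.05 [ 0.52885029 -0.05685405  0.38455656] [ 3.14040169e+00  1.17689258e-04 -1.33801675e+00] [ 2.61751533e-01  1.38607504e-01 -3.31744803e-01 -1.70570146e-04
 -1.10163108e+00 -2.88946773e-02] [-0.11927196  0.33826488 -0.02140768] 0.05247610440108302
```

View pics/w9.png

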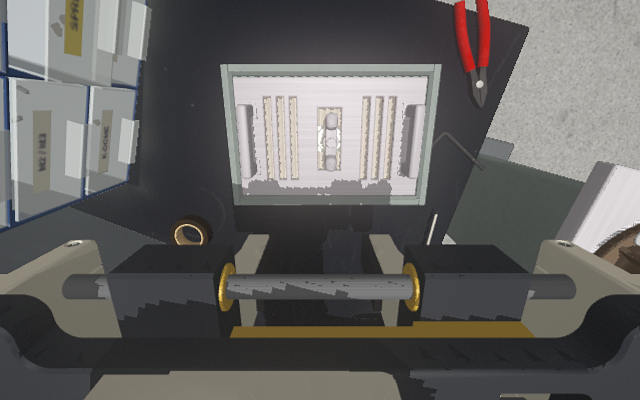

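```bash
cat > nut.py <<'E'
from ext import *
import sys
tag=sys.argv[1]
c,s,p,d=pickle.load(open(f'pics/{tag}.pkl','rb'));C=cloud('w',d,c)
X=np.array([np.cos(np.radians(13.4)),np.sin(np.radians(13.4))]);Y=np.array([-X[1],X[0]])
L=C[...,:2]*1e3-[528.7,-109.2];lx=L@X;ly=L@Y;z=C[...,2]*1e3
k=(abs(lx)<90)&(abs(ly)<55)&(abs(z-67)<7)&(p.min(2)>90)&~((abs(lx)<16)&(abs(ly)<38))
A=np.c_[lx[k],ly[k],np.ones(k.sum())];co=np.linalg.lstsq(A,z[k],rcond=None)[0]
r=z[k]-A@co;kk=abs(r)<1.5;co=np.linalg.lstsq(A[kk],z[k][kk],rcond=None)[0]
print('grille top z',co[2].round(2),'tilt deg',np.degrees(co[:2]).round(2))
n=(abs(lx)<32)&(abs(ly)<32)&(z>co[2]+10)&(z<115)
h,e=np.histogram(z[n],bins=np.arange(70,112,2));print(list(zip(e,h)))
top=n&(z>np.percentile(z[n],97)-6)
print('nut',n.sum(),'z97',np.percentile(z[n],97).round(1),rect(C[n]),'top part',rect(C[top]), 'mean',C[n].mean(0))
E
python3 nut.py w9; python3 nut.py w1
```

```text
grille top z 66.24 tilt deg [-0.   -0.06]
[(np.int64(70), np.int64(0)), (np.int64(72), np.int64(0)), (np.int64(74), np.int64(0)), (np.int64(76), np.int64(0)), (np.int64(78), np.int64(3)), (np.int64(80), np.int64(2)), (np.int64(82), np.int64(26)), (np.int64(84), np.int64(6)), (np.int64(86), np.int64(3)), (np.int64(88), np.int64(91)), (np.int64(90), np.int64(144)), (np.int64(92), np.int64(32)), (np.int64(94), np.int64(70)), (np.int64(96), np.int64(189)), (np.int64(98), np.int64(131)), (np.int64(100), np.int64(5)), (np.int64(102), np.int64(0)), (np.int64(104), np.int64(0)), (np.int64(106), np.int64(0)), (np.int64(108), np.int64(0))]
nut 702 z97 99.4 [ 528.4  -108.93   54.95   14.8   -76.31] top part [ 528.57 -108.88   54.96   10.63  -77.08] mean [ 0.52927728 -0.10986282  0.09392769]
grille top z 62.17 tilt deg [0.01 0.02]
[(np.int64(70), np.int64(0)), (np.int64(72), np.int64(0)), (np.int64(74), np.int64(2)), (np.int64(76), np.int64(2)), (np.int64(78), np.int64(6)), (np.int64(80), np.int64(3)), (np.int64(82), np.int64(21)), (np.int64(84), np.int64(6)), (np.int64(86), np.int64(3)), (np.int64(88), np.int64(77)), (np.int64(90), np.int64(126)), (np.int64(92), np.int64(21)), (np.int64(94), np.int64(57)), (np.int64(96), np.int64(178)), (np.int64(98), np.int64(105)), (np.int64(100), np.int64(5)), (np.int64(102), np.int64(0)), (np.int64(104), np.int64(0)), (np.int64(106), np.int64(0)), (np.int64(108), np.int64(0))]
nut 612 z97 99.5 [ 528.61 -108.92   53.42   14.74  -75.61] top part [ 528.6  -108.98   53.4    10.29  -76.69] mean [ 0.52916425 -0.10948136  0.09379018]
```

Call:
arm_command(
  targets=[
    [[0, 0, 0], [0, -20, -20], 0.5],
    [[0, 0, 0], [0, -22, -20], 0.5],
    [[0, 0, 0], [0, -10, -25], 0.5],
    [[0, 0, 0], [0, 0, -25], 0.5],
    [[0, 0, 0], [0, 0, 0], 0.5],
    [[0, 0, 0], [0, 0, 0], 0.5],
  ],
)

```text
t: 12.7
eef_pos: [0.5295, -0.1088, 0.2954]
ee_rot: [3.141, -0.0, -1.338]
force: [-0.4, -0.7, 1.3]
width: 0.0436
```

```bash
python3 shot.py wrist w10
```

```text
12.7 [ 0.5295114  -0.10883704  0.29541032] [ 3.14082109e+00 -3.61730026e-04 -1.33804992e+00] [ 1.60149583e-01  2.38681738e-01 -4.31826009e-01  5.31578753e-04
 -9.01031939e-01  7.22665200e-02] [-0.36256904 -0.6870497   1.26509807] 0.04364947829689383
```

View pics/w10.png

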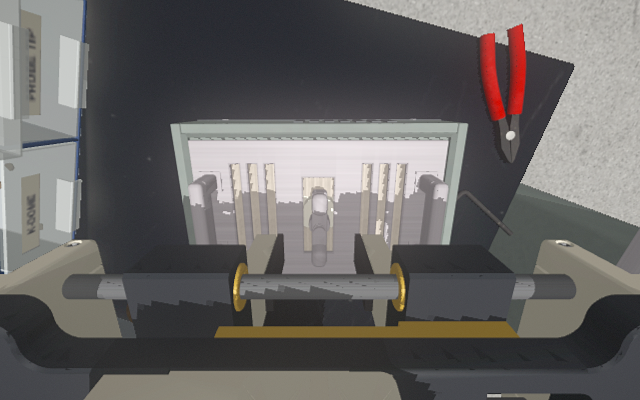

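Call:
arm_command(
  targets=[
    [[0, 0, 0], [-0.8, 0, -15], 0.5],
    [[0, 0, 0], [0, 0, -15], 0.5],
    [[0, 0, 0], [0, 0, -8.7], 0.6],
    [[0, 0, 0], [0, 0, 0], 0.8],
    [[0, 0, 0], [0, 0, 0], 1],
    [[0, 0, 0], [0, 0, 0], 1],
    [[0, 0, 0], [0, 0, 0], 1],
    [[0, 0, 0], [0, 0, 0], 1],
  ],
  squeeze=30,
)

```text
t: 13.55
eef_pos: [0.5289, -0.1085, 0.257]
ee_rot: [-3.141, -0.0, -1.338]
force: [-3.1, -0.3, 6.0]
width: 0.0139
```

Call:
arm_command(
  targets=[
    [[0, 0, 0], [0, 0, 0], 1],
    [[0, 0, 0], [0, 0, 0], 1],
  ],
)

```text
t: 13.75
eef_pos: [0.5289, -0.1085, 0.257]
ee_rot: [-3.141, -0.0, -1.338]
force: [-2.8, 0.1, 5.8]
width: 0.0139
```

Call:
arm_command(
  targets=[
    [[0, 0, 0], [0, 0, 0], 0.8],
    [[0, 0, 0], [0, 0, 0], 0.7],
    [[0, 0, 0], [0, 0, 4], 0.7],
    [[0, 0, 0], [0, 0, 0], 0.8],
    [[0, 0, 0], [0, 0, 0], 1],
    [[0, 0, 0], [0, 0, 0], 1],
    [[0, 0, 0], [0, 0, 0], 1],
    [[0, 0, 0], [0, 0, 0], 1],
  ],
)

```text
t: 14.55
eef_pos: [0.5289, -0.1084, 0.2604]
ee_rot: [-3.141, -0.0, -1.338]
force: [-0.7, -0.0, 2.2]
width: 0.013
```

Call:
arm_command(
  targets=[
    [[0, 0, 0], [0, 0, 0], 0.8],
    [[0, 0, 0], [0, 0, 0], 0.7],
    [[0, 0, 0], [0, 0, 4], 0.7],
    [[0, 0, 0], [0, 0, 0], 0.8],
    [[0, 0, 0], [0, 0, 0], 1],
    [[0, 0, 0], [0, 0, 0], 1],
    [[0, 0, 0], [0, 0, 0], 1],
    [[0, 0, 0], [0, 0, 0], 1],
  ],
)

```text
t: 15.35
eef_pos: [0.5289, -0.1084, 0.2643]
ee_rot: [-3.142, -0.0, -1.338]
force: [0.4, 0.2, 0.9]
width: 0.0105
```

```bash
python3 shot.py wrist w11; python3 shot.py scene s11
python3 - <<'E'
import cv2
q=cv2.imread('pics/s11.png');cv2.imwrite('pics/s11c.png',cv2.resize(q[90:240,260:460],None,fx=4,fy=4,interpolation=cv2.INTER_CUBIC))
E
```

```text
15.35 [ 0.52890175 -0.10841112  0.26427525] [-3.14154011e+00 -5.91643642e-06 -1.33781884e+00] [ 1.61011003e-01  2.74794057e-01 -4.68168633e-01  2.88289888e-06
 -8.27780804e-01  7.19645373e-02] [0.44630561 0.23672874 0.90198928] 0.010453511593767336
15.4 [ 0.528904   -0.10839602  0.26427634] [-3.14157216e+00 -1.19066657e-05 -1.33779203e+00] [ 1.61043107e-01  2.74799255e-01 -4.68162399e-01  1.41249664e-05
 -8.27813376e-01  7.19516319e-02] [0.43112654 0.99445313 0.3761775 ] 0.01030861784046955
```

View pics/w11.png

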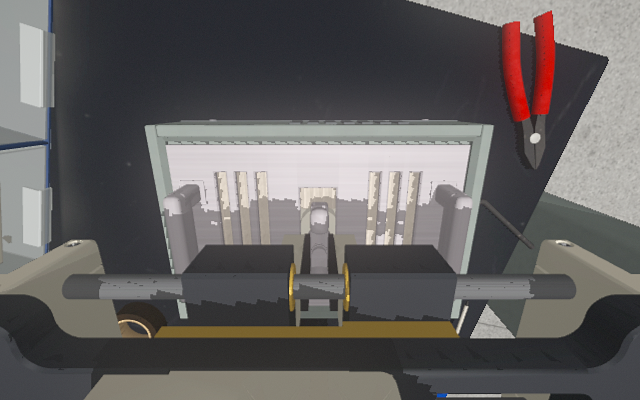

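View pics/s11c.png

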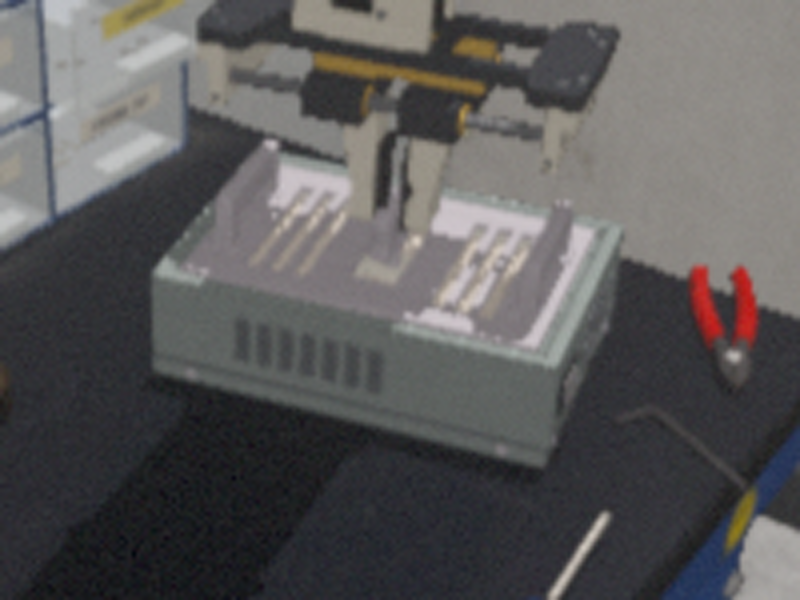

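Call:
arm_command(
  targets=[
    [[0, 0, -0.07], [0, 0, -0.09], 1],
    [[0, 0, -0.14], [0, 0, -0.18], 1],
    [[0, 0, -0.14], [0, 0, -0.18], 1],
    [[0, 0, -0.14], [0, 0, -0.18], 1],
    [[0, 0, -0.14], [0, 0, -0.18], 1],
    [[0, 0, -0.14], [0, 0, -0.18], 1],
    [[0, 0, -0.14], [0, 0, -0.18], 1],
    [[0, 0, -0.09], [0, 0, -0.11], 1],
  ],
)

```text
t: 16.25
eef_pos: [0.5298, -0.1086, 0.2631]
ee_rot: [-3.14, 0.001, -2.343]
force: [5.0, -2.9, -3.6]
width: 0.0109
```

```bash
python3 shot.py wrist w12;python3 -c "
from station import *;print(get_state()['moment'])"
```

```text
16.25 [ 0.52981143 -0.10858021  0.26309455] [-3.13973064e+00  1.22407879e-03 -2.34271356e+00] [ 0.16069442  0.27700213 -0.46879409  0.00104525 -0.82290795 -0.93332286] [ 5.01104026 -2.93885138 -3.62865374] 0.010861958875378582
[-1.1689968  -1.58825578  0.031294  ]
```

View pics/w12.png

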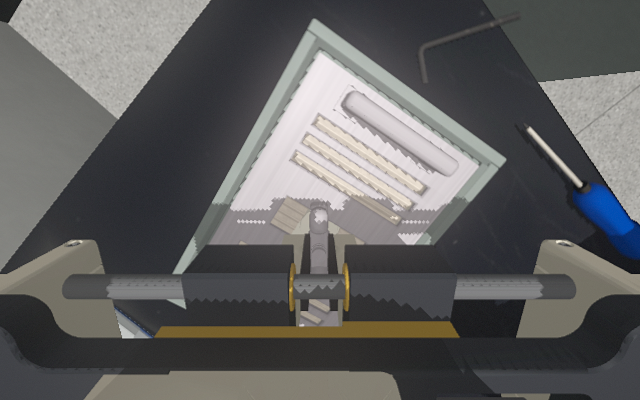

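Call:
arm_command(
  targets=[
    [[0, 0, -0.14], [0, 0, -0.18], 1],
    [[0, 0, -0.14], [0, 0, -0.18], 1],
    [[0, 0, -0.14], [0, 0, -0.18], 1],
    [[0, 0, -0.14], [0, 0, -0.18], 1],
    [[0, 0, -0.14], [0, 0, -0.18], 1],
    [[0, 0, -0.14], [0, 0, -0.18], 1],
    [[0, 0, -0.14], [0, 0, -0.18], 1],
    [[0, 0, -0.14], [0, 0, -0.18], 1],
  ],
)

```text
t: 17.1
eef_pos: [0.5301, -0.1096, 0.2617]
ee_rot: [-3.14, 0.003, 2.82]
force: [7.4, -12.7, -6.5]
width: 0.0107
```

Call:
arm_command(
  targets=[
    [[0, 0, -0.14], [0, 0, -0.18], 1],
    [[0, 0, -0.14], [0, 0, -0.18], 1],
    [[0, 0, -0.14], [0, 0, -0.18], 1],
    [[0, 0, -0.14], [0, 0, -0.18], 1],
    [[0, 0, 0], [0, 0, 0], 1],
  ],
)

```text
t: 17.6
eef_pos: [0.5298, -0.1101, 0.261]
ee_rot: [-3.141, 0.003, 2.261]
force: [6.2, -14.9, -5.5]
width: 0.0104
```

```bash
python3 shot.py wrist w13;python3 -c "
from station import *;print(get_state()['moment'])"
```

```text
17.6 [ 0.5297925  -0.1100526   0.26101252] [-3.14104934e+00  3.11071720e-03  2.26092414e+00] [ 0.158689    0.28008989 -0.47157258  0.00405183 -0.8180299  -2.61292313] [  6.23829078 -14.90801833  -5.46520534] 0.010413666480535929
[-5.55910497e+00 -2.27577136e+00 -3.35575043e-03]
```

View pics/w13.png

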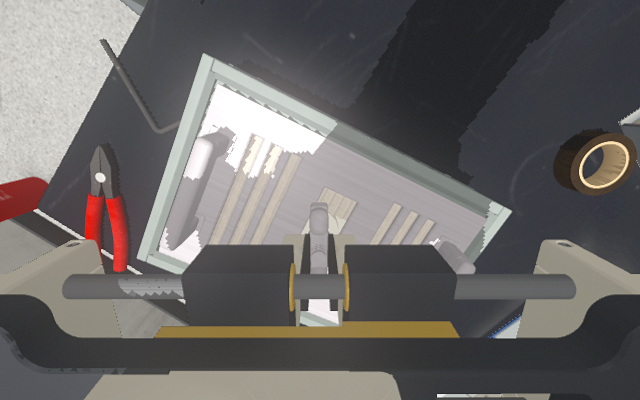

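Call:
arm_command(
  targets=[
    [[0, 0, 0], [0, 0, 0], 0.8],
    [[0, 0, 0], [0, 0, 0], 0.6],
    [[0, 0, 0], [0, 0, 0], 0.5],
    [[0, 0, 0], [0, 0, 10], 0.5],
    [[0, 0, 0], [0, 0, 20], 0.5],
    [[0, 0, 0.1], [0, 0, 20], 0.5],
    [[0, 0, 0.14], [0, 0, 20], 0.5],
    [[0, 0, 0.14], [0, 0, 10], 0.5],
  ],
)

```text
t: 18.45
eef_pos: [0.5293, -0.1082, 0.3436]
ee_rot: [3.14, 0.003, 2.652]
force: [-0.1, -0.1, 0.4]
width: 0.0438
```

Call:
arm_command(
  targets=[
    [[0, 0, 0.145], [0, 0, 0], 0.5],
    [[0, 0, 0.145], [0, 0, 0], 0.5],
    [[0, 0, 0.145], [0, 0, 0], 0.5],
    [[0, 0, 0.145], [0, 0, 0], 0.5],
    [[0, 0, 0.145], [0, 0, 0], 0.5],
    [[0, 0, 0.145], [0, 0, 0], 0.5],
    [[0, 0, 0.145], [0, 0, 0], 0.5],
    [[0, 0, 0.145], [0, 0, 0], 0.5],
  ],
)

```text
t: 19.25
eef_pos: [0.5289, -0.1082, 0.3417]
ee_rot: [-3.141, 0.001, -2.471]
force: [1.1, 0.2, 0.6]
width: 0.044
```

Call:
arm_command(
  targets=[
    [[0, 0, 0.145], [0, 0, 0], 0.5],
    [[0, 0, 0.145], [0, 0, 0], 0.5],
    [[0, 0, 0.145], [0, 0, 0], 0.5],
    [[0, 0, 0.145], [0, 0, 0], 0.5],
    [[0, 0, 0.145], [0, 0, 0], 0.5],
    [[0, 0, 0.145], [0, 0, 0], 0.5],
    [[0, 0, 0.145], [0, 0, 0], 0.5],
    [[0, 0, 0.145], [0, 0, 0], 0.5],
  ],
)

```text
t: 20.05
eef_pos: [0.5288, -0.1082, 0.3417]
ee_rot: [-3.141, -0.0, -1.311]
force: [0.3, 0.4, 0.1]
width: 0.0437
```

Call:
arm_command(
  targets=[
    [[0, 0, 0.145], [0, 0, 0], 0.5],
    [[0, 0, 0.145], [-15, 20, 20], 0.5],
    [[0, 0, 0.145], [-15, 25, 20], 0.5],
    [[0, 0, 0], [0, 0, 0], 0.5],
    [[0, 0, 0], [0, 0, 0], 0.5],
  ],
)

```text
t: 20.55
eef_pos: [0.4987, -0.0629, 0.3821]
ee_rot: [-3.139, -0.001, -0.882]
force: [-0.1, 0.1, -0.0]
width: 0.0439
```

```bash
python3 shot.py wrist w14;python3 nut.py w14
```

```text
20.55 [ 0.49869153 -0.06287373  0.38209245] [-3.13938042e+00 -8.89657415e-04 -8.82460609e-01] [ 2.66054567e-01  8.97216490e-02 -3.94778182e-01 -1.07675001e-04
 -1.08391397e+00  4.22332399e-01] [-0.08320543  0.12680651 -0.04450398] 0.04385438723900237
grille top z 66.24 tilt deg [-0.01 -0.07]
[(np.int64(70), np.int64(0)), (np.int64(72), np.int64(0)), (np.int64(74), np.int64(0)), (np.int64(76), np.int64(2)), (np.int64(78), np.int64(14)), (np.int64(80), np.int64(19)), (np.int64(82), np.int64(2)), (np.int64(84), np.int64(41)), (np.int64(86), np.int64(181)), (np.int64(88), np.int64(24)), (np.int64(90), np.int64(44)), (np.int64(92), np.int64(114)), (np.int64(94), np.int64(187)), (np.int64(96), np.int64(77)), (np.int64(98), np.int64(2)), (np.int64(100), np.int64(0)), (np.int64(102), np.int64(0)), (np.int64(104), np.int64(0)), (np.int64(106), np.int64(0)), (np.int64(108), np.int64(0))]
nut 707 z97 97.1 [ 528.78 -108.62   54.62   14.8   -50.31] top part [ 528.74 -108.66   54.6    10.66  -51.09] mean [ 0.52922438 -0.10898426  0.09102787]
```

View pics/w14.png

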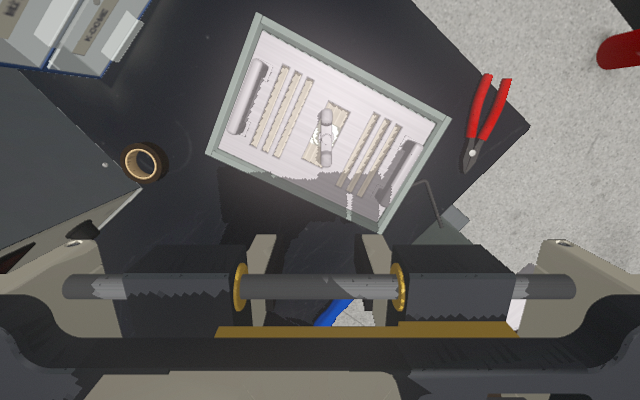

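Call:
arm_command(
  targets=[
    [[0, 0, -0.009], [15, -23, -20], 0.5],
    [[0, 0, 0], [15.6, -23.3, -20], 0.5],
    [[0, 0, 0], [0, 0, -30], 0.5],
    [[0, 0, 0], [0, 0, -16], 0.5],
    [[0, 0, 0], [0, 0, 0], 0.5],
    [[0, 0, 0], [0, 0, 0], 0.5],
  ],
)

```text
t: 21.2
eef_pos: [0.5297, -0.1102, 0.2946]
ee_rot: [3.14, 0.0, -0.893]
force: [0.6, 0.1, 0.9]
width: 0.0438
```

```bash
python3 shot.py wrist w15
```

```text
21.2 [ 0.529743   -0.11017093  0.29458805] [ 3.14019576e+00  4.56575721e-04 -8.92836170e-01] [ 1.57425700e-01  2.40591309e-01 -4.31368318e-01  3.81152052e-04
 -9.00275689e-01  5.20297715e-01] [0.62025204 0.06219217 0.87703342] 0.043840972999203906
```

View pics/w15.png

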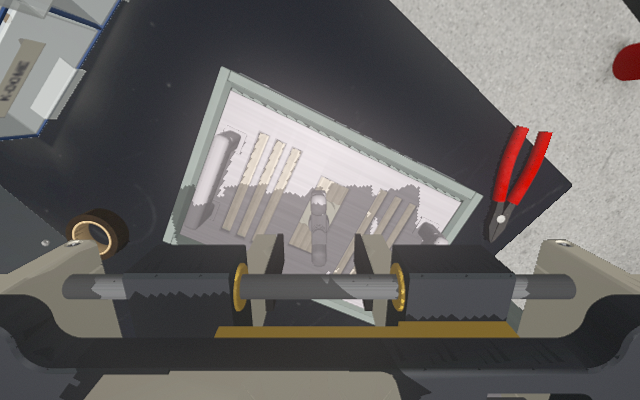

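Call:
arm_command(
  targets=[
    [[0, 0, 0], [-0.4, 0.9, -15], 0.5],
    [[0, 0, 0], [0, 0, -13], 0.5],
    [[0, 0, 0], [0, 0, -5.6], 0.6],
    [[0, 0, 0], [0, 0, 0], 0.8],
    [[0, 0, 0], [0, 0, 0], 1],
    [[0, 0, 0], [0, 0, 0], 1],
    [[0, 0, 0], [0, 0, 0], 1],
    [[0, 0, 0], [0, 0, 0], 1],
  ],
)

```text
t: 22.05
eef_pos: [0.5289, -0.1092, 0.2618]
ee_rot: [3.141, -0.0, -0.892]
force: [-2.9, -1.1, 5.2]
width: 0.0106
```

Call:
arm_command(
  targets=[
    [[0, 0, 0], [0, 0, 0], 1],
    [[0, 0, 0], [0, 0, 0], 1],
  ],
  squeeze=35,
)

```text
t: 22.25
eef_pos: [0.5289, -0.1091, 0.2619]
ee_rot: [3.141, -0.0, -0.892]
force: [-2.8, -3.8, 5.3]
width: 0.0101
```

Call:
arm_command(
  targets=[
    [[0, 0, -0.07], [0, 0, 0], 1],
    [[0, 0, -0.14], [0, 0, -0.18], 1],
    [[0, 0, -0.14], [0, 0, -0.18], 1],
    [[0, 0, -0.14], [0, 0, -0.18], 1],
    [[0, 0, -0.14], [0, 0, -0.18], 1],
    [[0, 0, -0.14], [0, 0, -0.18], 1],
    [[0, 0, -0.14], [0, 0, -0.18], 1],
    [[0, 0, -0.14], [0, 0, -0.18], 1],
  ],
)

```text
t: 23.05
eef_pos: [0.5293, -0.109, 0.2606]
ee_rot: [-3.141, -0.0, -1.947]
force: [-1.2, -2.5, 4.2]
width: 0.0103
```

Call:
arm_command(
  targets=[
    [[0, 0, -0.14], [0, 0, -0.18], 1],
    [[0, 0, -0.14], [0, 0, -0.18], 1],
    [[0, 0, -0.14], [0, 0, -0.18], 1],
    [[0, 0, -0.14], [0, 0, -0.18], 1],
    [[0, 0, -0.12], [0, 0, -0.16], 1],
    [[0, 0, -0.12], [0, 0, -0.16], 1],
    [[0, 0, -0.08], [0, 0, -0.1], 1],
  ],
)

```text
t: 23.75
eef_pos: [0.5296, -0.1093, 0.2596]
ee_rot: [-3.14, 0.001, -2.826]
force: [0.3, -5.1, 4.4]
width: 0.0104
```

```bash
python3 shot.py wrist w16;python3 -c "
from station import *;print(get_state()['moment'])"
```

```text
23.75 [ 0.52961849 -0.1092907   0.25955935] [-3.14026403e+00  1.24720472e-03 -2.82595626e+00] [ 0.15950698  0.28156731 -0.47261746  0.00153677 -0.81517352 -1.41572077] [ 0.25536716 -5.09889881  4.44725008] 0.010400934037944546
[-1.90829668 -0.08923683  0.12904844]
```

View pics/w16.png

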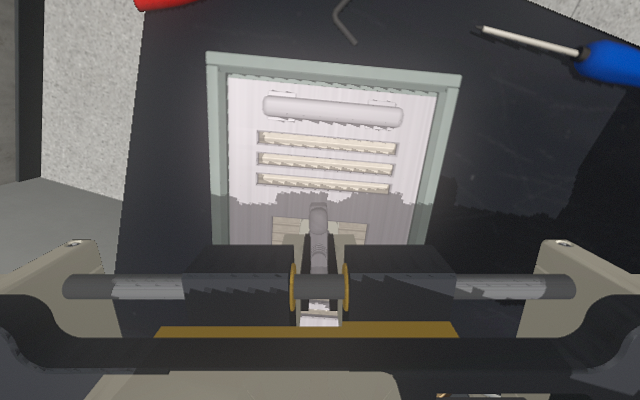

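Call:
arm_command(
  targets=[
    [[0, 0, -0.1], [0, 0, -0.13], 1],
    [[0, 0, -0.1], [0, 0, -0.13], 1],
    [[0, 0, -0.1], [0, 0, -0.13], 1],
    [[0, 0, -0.1], [0, 0, -0.13], 1],
    [[0, 0, -0.1], [0, 0, -0.13], 1],
    [[0, 0, -0.07], [0, 0, -0.09], 1],
    [[0, 0, 0], [0, 0, 0], 1],
  ],
  squeeze=45,
)

```text
t: 24.5
eef_pos: [0.5296, -0.1095, 0.2589]
ee_rot: [-3.141, 0.002, 2.89]
force: [1.6, -7.1, 3.3]
width: 0.0103
```

```bash
python3 shot.py wrist w17;python3 -c "
from station import *;print(get_state()['moment'])"
```

```text
24.5 [ 0.52964524 -0.10954312  0.25889395] [-3.14072828e+00  1.84391783e-03  2.88951906e+00] [ 0.15916773  0.28251339 -0.47340701  0.00210454 -0.81353239 -1.9834831 ] [ 1.55035127 -7.05379239  3.30791843] 0.010292083753358501
[-2.69707456 -0.23945626  0.11008735]
```

View pics/w17.png

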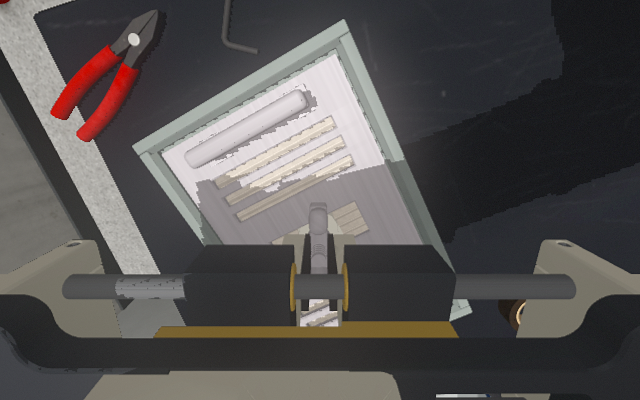

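Call:
arm_command(
  targets=[
    [[0, 0, 0], [0, 0, 0], 0.8],
    [[0, 0, 0], [0, 0, 0], 0.6],
    [[0, 0, 0], [0, 0, 0], 0.5],
    [[0, 0, 0], [0, 0, 0], 0.5],
    [[0, 0, 0], [0, 0, 10], 0.5],
    [[0, 0, 0], [0, 0, 20], 0.5],
    [[0, 0, 0.1], [0, 0, 30], 0.5],
    [[0, 0, 0.14], [0, 0, 30], 0.5],
  ],
)

```text
t: 25.35
eef_pos: [0.5289, -0.1087, 0.3496]
ee_rot: [-3.141, -0.001, 3.136]
force: [0.6, 0.7, 0.4]
width: 0.0438
```

Call:
arm_command(
  targets=[
    [[0, 0, 0.145], [0, 0, 20], 0.5],
    [[0, 0, 0.145], [0, 0, 20], 0.5],
    [[0, 0, 0.145], [0, 0, 0], 0.5],
    [[0, 0, 0.145], [0, 0, 0], 0.5],
    [[0, 0, 0.145], [0, 0, 0], 0.5],
    [[0, 0, 0.145], [0, 0, 0], 0.5],
    [[0, 0, 0.145], [0, 0, 0], 0.5],
    [[0, 0, 0.145], [0, 0, 0], 0.5],
  ],
)

```text
t: 26.15
eef_pos: [0.529, -0.1087, 0.3889]
ee_rot: [-3.141, 0.0, -1.986]
force: [-0.2, 0.4, 0.4]
width: 0.0441
```

Call:
arm_command(
  targets=[
    [[0, 0, 0.145], [0, 0, 0], 0.5],
    [[0, 0, 0.145], [0, 10, 0], 0.5],
    [[0, 0, 0.145], [0, 20, 0], 0.5],
    [[0, 0, 0.145], [0, 20, 0], 0.5],
    [[0, 0, 0], [0, 0, 0], 0.5],
    [[0, 0, 0], [0, 0, 0], 0.5],
  ],
)

```text
t: 26.75
eef_pos: [0.529, -0.0585, 0.3887]
ee_rot: [-3.141, -0.0, -1.413]
force: [-0.1, 1.3, -0.5]
width: 0.0437
```

```bash
python3 shot.py wrist w18;python3 nut.py w18; python3 shot.py scene s18
python3 - <<'E'
import cv2
q=cv2.imread('pics/s18.png');cv2.imwrite('pics/s18c.png',cv2.resize(q[90:240,260:460],None,fx=4,fy=4,interpolation=cv2.INTER_CUBIC))
E
```

```text
26.75 [ 0.52904503 -0.05854892  0.38869324] [-3.14102976e+00 -9.26965437e-06 -1.41294453e+00] [ 2.58438367e-01  1.35405291e-01 -3.25696174e-01  7.34340701e-05
 -1.10913575e+00 -1.00619263e-01] [-0.10815231  1.33683745 -0.51264112] 0.04372218003783958
grille top z 64.9 tilt deg [ 0.   -0.06]
[(np.int64(70), np.int64(0)), (np.int64(72), np.int64(0)), (np.int64(74), np.int64(9)), (np.int64(76), np.int64(25)), (np.int64(78), np.int64(7)), (np.int64(80), np.int64(13)), (np.int64(82), np.int64(127)), (np.int64(84), np.int64(80)), (np.int64(86), np.int64(20)), (np.int64(88), np.int64(77)), (np.int64(90), np.int64(156)), (np.int64(92), np.int64(77)), (np.int64(94), np.int64(14)), (np.int64(96), np.int64(50)), (np.int64(98), np.int64(2)), (np.int64(100), np.int64(0)), (np.int64(102), np.int64(0)), (np.int64(104), np.int64(0)), (np.int64(106), np.int64(0)), (np.int64(108), np.int64(0))]
nut 657 z97 96.9 [ 528.61 -108.75   54.29   15.22   -8.26] top part [ 528.45 -108.82   50.49    8.88  -13.76] mean [ 0.52877182 -0.10948042  0.08811347]
26.8 [ 0.52902557 -0.05889296  0.38855028] [-3.14120107e+00 -4.35008557e-05 -1.41365001e+00] [ 2.57785221e-01  1.35600828e-01 -3.25814492e-01  9.22899568e-05
 -1.10899578e+00 -1.00680000e-01] [-0.44076577 -0.23274962  0.12587492] 0.04390908762770648
```

View pics/w18.png

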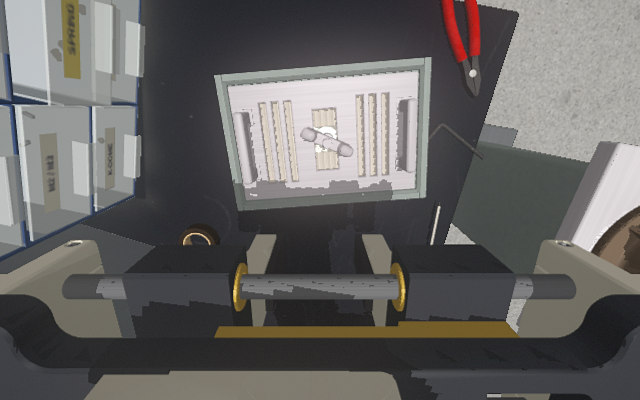

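View pics/s18c.png

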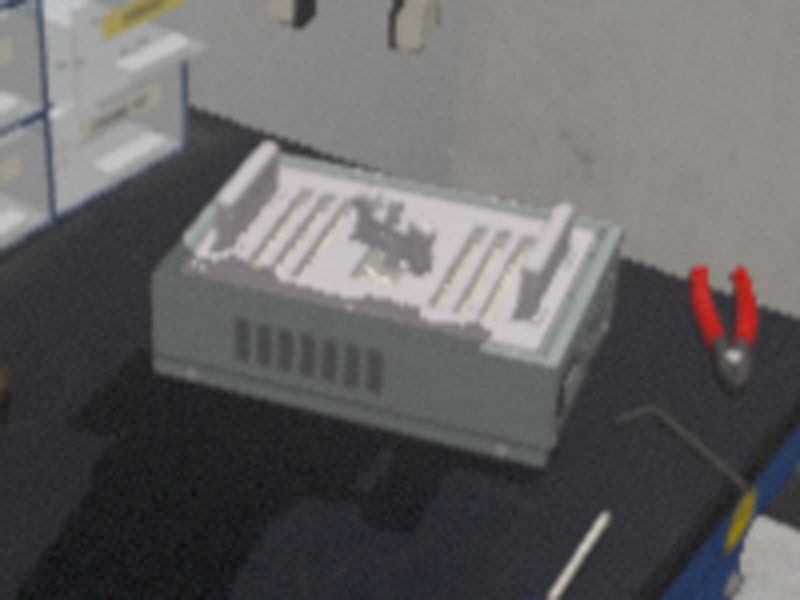

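Run:
```python
from ext import *
for tag in('w18','w14'):
    c,s,p,d=pickle.load(open(f'pics/{tag}.pkl','rb'));C=cloud('w',d,c);z=C[...,2]*1e3
    k=(np.hypot(C[...,0]*1e3-528.7,C[...,1]*1e3+109)<34)&(z>82)
    for lo,hi in((82,86),(86,90),(90,93),(93,95.5),(95.5,99)):
        q=k&(z>=lo)&(z<hi)
        if q.sum(): print(tag,lo,hi,q.sum(),(C[q].mean(0)*1e3).round(1),(C[q].std(0)*1e3).round(1))
    m=k&(z>=87);a=C[m][:,:2]*1e3;a-=a.mean(0);u,sv,vt=np.linalg.svd(a,full_matrices=False);print('axis deg',np.degrees(np.arctan2(vt[0,1],vt[0,0])))
p=cv2.imread('pics/w18.png');cv2.imwrite('pics/w18c.png',cv2.resize(p[50:215,210:440],None,fx=3.4,fy=3.4,interpolation=cv2.INTER_CUBIC))
```

```text
w18 82 86 207 [ 528.4 -109.3   83.8] [8.8 3.9 0.8]
w18 86 90 97 [ 528.8 -109.9   88.7] [19.7  6.2  1.1]
w18 90 93 215 [ 529.2 -109.    91.5] [19.   5.2  0.8]
w18 93 95.5 21 [ 531.5 -110.2   93.5] [14.3  4.4  0.5]
w18 95.5 99 63 [ 528.7 -108.9   96.7] [2.2 2.1 0.7]
axis deg -173.3382891868904
w14 82 86 43 [ 528.9 -106.8   85.3] [6.2 7.1 0.7]
w14 86 90 205 [ 528.8 -108.6   87.2] [6.2 7.1 0.8]
w14 90 93 88 [ 528.9 -109.1   91.8] [13.4 16.6  0.8]
w14 93 95.5 210 [ 529.5 -109.5   94.3] [12.6 15.5  0.7]
w14 95.5 99 126 [ 529.5 -109.4   96.4] [8.2 9.7 0.7]
axis deg 133.6016469182479
```

View pics/w18c.png

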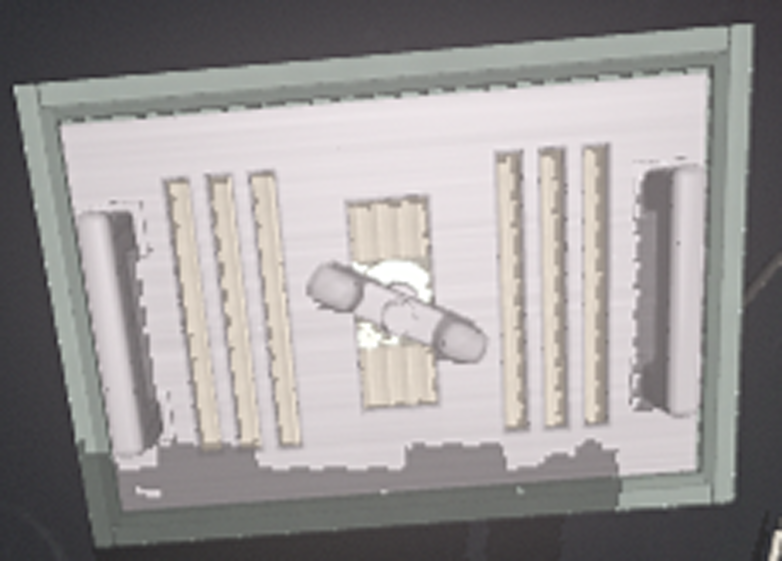

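```bash
python3 -c "
from station import *;print(get_state()['t'],job_done())"
```

```text
the job is handed in; nothing more can be done
26.85 None
```

The grille is back in its recess and clamped by the wing nut, and I handed the job in at 26.85 s with the gripper clear. No verdict came back.

**What I did:** I picked the grille up by handle_a and lowered it level over the stud. Before it touched down I corrected its position to within about 0.2 mm of centred, going by the gaps to the rim. After letting go, I turned the wing nut clockwise in two grasps, 2.69 rad and then 2.50 rad. That makes about 5.2 rad in total, just short of the thread's end at 5.3.

**Last checks:**
- **Seating:** the grille lies level, with a tilt of 0.06° or less. Its top dropped 1.35 mm as the nut tightened, so it presses the sprung filter. By your figures for the nut's turn, that is roughly 9 N.
- **Nut:** the wings lie across the slot on the grille, and the nut sank about 6.5 mm, as expected for this turn.

**What disagreed:**
- **Wing angle:** the final camera readings spread from about −14° to +7°, against −14.4° expected. I relied on the gripper's turn and the drop of the grille instead.
- **First grip too low:** my first hold on the nut caught the hub, at 13–14 mm wide, so I raised it about 8 mm before turning.
- **Side force:** it reached about 16 N at the end of the first grasp because the grip was slightly off-centre. I re-centred for the second grasp, and it ended at about 7 N.

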